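# Fill and lock the bead bath and park its probes

### The arm

A 7-joint arm with a two-finger parallel gripper is mounted at the origin on the work surface. World frame = base frame: x ahead of the robot, y to its left, z up, the work surface at z = 0. Lengths are in m, angles in rad, forces in N, time in s.
With the tool pointing down it reaches from about 0.35 to 0.9 m from the base axis. Payload 7.2 kg.
Tool frame: the origin (TCP) lies midway between the tips of the shut fingers; the grasp point (between the pads) lies 19 mm behind it; y points along the fingers, z is the direction in which the jaws open and shut, and the axes are right-handed (so a half turn about y gives the same grasp; the last joint's range is limited). The gripper opens to 85 mm and grips with 20 to 120 N. Pads are 22 mm wide; open, the fingers measure 114 mm over their backs; the gripper's body (76 mm by 85 mm) begins 54 mm behind the grasp point. The pads swing forward as they close: fully open they stand 13 mm farther back than shut.
Start: joints at [1.056, 0.411, -0.013, 1.596, 0.006, 1.134, -0.082], TCP at [0.27, -0.564, 0.231] pointing down, gripper open.
Joint ranges: [-2.95, 2.95], [-0.29, 1.99], [-1.47, 1.44], [0.14, 2.54], [-1.03, 4.17], [0.13, 1.85], [-2.86, 2.86]. Speed limits (rad/s): [2.39, 2.39, 3.01, 3.01, 3.14, 3.14, 3.14].

### API

Orientations are given as a rotation vector (axis times angle).
In Python, from cell import bot gives the robot as it stands.
- The arm moves only by the shell command python3 -m pendant 'ROWS' [FORCE]. ROWS is JSON, a list of rows, each an object with "delta_pos": the shift along the tool's x, y, z in mm, a list of three; "dr": the turn, a rotation vector about the tool's x, y, z in degrees, a list of three; "hand": the closure, from -1 (fully open) to 1 (shut). In form: [{"delta_pos": [tx, ty, tz], "dr": [ax, ay, az], "hand": hand}, ...]. A call has 1 to 5 rows; each row is the pose to reach, as a shift and turn from the pose commanded when the call began, along the tool's axes at that moment; what a row does not reach only later rows make up. A row lasts 1/12 s, in which the tool goes at most 41.7 mm and 7.16 degrees, less where a joint would pass 70% of its speed; a pose out of reach is approached as far as the arm can. A call with a gripper value outside its range is refused whole. The fingers move at their own pace and stop on an object; FORCE is the grip in N (left out, the last holds). Time passes only in rows, so rows that repeat a pose let the fingers close. It gives the time, the measured TCP pose, the force and the opening at its end, in the units of the state.
- bot.read_state(): the state, without advancing time (a new reading comes with each control period).
- bot.camera(name): name is "side" or "top" or "wrist"; returns (picture, depth): 420x560x3 uint8, blue, green, red; 420x560 float32, m along the optical axis (not along the pixel's ray), 0 where there is no reading.
- bot.camera_params(name): a dict with "vfov" (degrees; the focal length in pixels is half the picture's height over the tangent of half this angle, whatever the lens; pixels are square), "cx", "cy" (the principal point, pixels), "k1" (the pictures are not rectified: a ray, as slopes to the right and down, at radius r is drawn at 1 + k1 r^2 times it, then the intrinsics apply), "R" (3x3) and "t" (3): a world point X has camera coordinates R X + t. Camera axes: x right, y down, z forward; pixel columns grow to the right and rows downward; lengths in m; the calibration is good to about 2 mm. A picture is of the moment at which its call begins: read the wrist's pose just before it. camera_params takes no time and is no camera call; for the wrist camera it gives the pose at the moment of the call.
- bot.finish_job(): hands the job in, once; it reports no verdict.
The state is a dict: "time": time; "q": joint angles; "dq": joint speeds; "joint_torque": joint torques, N m; "eef_pos": TCP position; "tcp_rot": TCP orientation; "wrist_force": force on the tool from outside, world axes, zero at the start; "wrist_torque": the same for the moment, N m; "opening": finger opening in m.
Only numpy, scipy, OpenCV 4.12 (cv2) and the standard library are available. Lean on these libraries where they do the work, as an engineer would, in place of code of your own. Each camera call takes 0.05 s, during which the arm holds its last target. There are 200 camera calls.

### The job

Fill the bead bath for a run: free the lock slide on its edge, push the cover fully open, pour all six beads from the cup into the bath, then slide the cover fully shut and the lock slide back home, and leave the empty cup standing upright on the bench. Slide every temperature probe lying on the bench rod-first into a socket of its own in the probe holder, fully home with its shoulder against the block, so that the side spring plunger grips it. Leave the other things on the bench where they are.

Things in the scene. Friction and masses are not known exactly. Their poses are not given: they have to be found in the camera images.
- probe0_grip (a point): Temperature probe (2 or 3 are present), 130 to 200 g: grey square grip block 34 x 34 x 60 mm; from its front face (shoulder) a round-ended steel rod, 18 mm thick, stands out 65 mm on the same axis. Point: middle of the grip. x runs along the axis to the rod's end: shoulder at +30 mm, end at +95. Starts lying level on a side of its grip, axis 17 mm up, before the probe holder.
- probe1_grip (a point): Temperature probe (2 or 3 are present), 130 to 200 g: grey square grip block 34 x 34 x 60 mm; from its front face (shoulder) a round-ended steel rod, 18 mm thick, stands out 65 mm on the same axis. Point: middle of the grip. x runs along the axis to the rod's end: shoulder at +30 mm, end at +95. Starts lying level on a side of its grip, axis 17 mm up, before the probe holder.
- probe2_grip (a point): Temperature probe (2 or 3 are present), 130 to 200 g: grey square grip block 34 x 34 x 60 mm; from its front face (shoulder) a round-ended steel rod, 18 mm thick, stands out 65 mm on the same axis. Point: middle of the grip. x runs along the axis to the rod's end: shoulder at +30 mm, end at +95. Starts lying level on a side of its grip, axis 17 mm up, before the probe holder.
- socket0 (a point): Centre of the mouth of socket 0 of the aluminium probe holder (fixed to the bench; place and yaw vary). x points into the bore, z up, y to its left. Level square bore 20.5 x 20.5 mm, 80 mm deep, axis 75 mm above the bench, in a block 44 mm wide with its top at 97 mm. A probe is home when its shoulder meets the block's face: grip point at x = -30 mm. Sockets 0, 1, 2 stand 95 mm apart along +y.
- socket1 (a point): Mouth of socket 1, the middle one, as socket 0. 30 mm inside each bore a round-nosed spring plunger stands 5 mm in from the -y side; the entering rod pushes it out, and it then presses the rod against the +y wall with 3 to 5 N. Sliding a rod in takes up to about 15 N.
- socket2 (a point): Mouth of socket 2, as socket 0. Below the mouths the holder's grey foot, 53 mm high and 300 mm wide, is set back 20 mm.
- plunger0 (a joint): How far the spring plunger of socket 0 is pushed out sideways, m: 0 when empty, about 0.003 (0.002 to 0.005) with a rod in it; its black knob stands out on the -y side of the block.
- plunger1 (a joint): How far the spring plunger of socket 1 is pushed out sideways, m: 0 when empty, about 0.003 (0.002 to 0.005) with a rod in it; its black knob stands out on the -y side of the block.
- plunger2 (a joint): How far the spring plunger of socket 2 is pushed out sideways, m: 0 when empty, about 0.003 (0.002 to 0.005) with a rod in it; its black knob stands out on the -y side of the block.
- lock_tab (a point): Middle of the lock slide's black upright tab on the -y edge of the bead bath: 34 mm (x) by 12 mm (y); its top is 15 mm above this point, which is 115 mm above the bench. Axes are the bath's. Fingers are clear of other parts down to 16 mm below the point (the cover's plate lies beside it on the +y side).
- lock (a joint): Lock slide, m: 0 fully home (locked), 0 to 0.003 at the start, its bolt barring a lug of the cover; 0.024 fully free. It can go home only when the cover is within 3 mm of shut. It grows as the tab moves to the bath's -y, away from the cover. Friction about 1.5 N; it stays where it is left.
- cover_handle (a point): The black upright grip on the steel cover of the bead bath: 14 mm (x) by 60 mm (y); its top is 12 mm above this point, the cover's plate 14 mm below it; the point is 109 mm above the bench and, with the cover shut, 40 mm to the bath's -x of the well's centre. Axes are the bath's.
- cover (a joint): Sliding cover, m: 0 shut, 0.105 fully open (its stop). It grows as the cover slides along the bath's +x, away from the robot. Friction about 2 N; it stays where it is left.
- well (a point): Centre of the floor of the bead bath's well (white box fixed to the bench, left or right of the probe holder, yaw varies). x points away from the robot, z up. Well 100 mm (x) by 110 mm (y), 65 mm deep; floor 20 mm above the bench, rim 85 mm. From this point the bath's outside runs from -60 to +165 mm in x and -130 (ledge under the lock, 88 mm high) to +85 mm in y.
- cup_center (a point): White pouring cup with 6 beads, before the bath: 60 mm wide (y) with flat parallel sides, 80 mm tall; the point is 40 mm above its underside. x points to its lip, roughly towards the robot, z up. Back wall at x = -45 mm; the front is a ramp leaning out 33 degrees from x = +10 at the foot to the lip at x = +60, z = +40 mm. 140 g empty. Beads roll out once it tips lip-down over about 60 degrees.
- bead0: Aluminium thermal bead, a ball 24 mm in diameter, 20 g, one of six that start in the cup; the point is its centre.
- bead1: Aluminium thermal bead, a ball 24 mm in diameter, 20 g, one of six that start in the cup; the point is its centre.
- bead2: Aluminium thermal bead, a ball 24 mm in diameter, 20 g, one of six that start in the cup; the point is its centre.
- bead3: Aluminium thermal bead, a ball 24 mm in diameter, 20 g, one of six that start in the cup; the point is its centre.
- bead4: Aluminium thermal bead, a ball 24 mm in diameter, 20 g, one of six that start in the cup; the point is its centre.
- bead5: Aluminium thermal bead, a ball 24 mm in diameter, 20 g, one of six that start in the cup; the point is its centre.
- vial: Small amber jar 32 mm wide and 60 mm tall, standing beside the cup. A bystander, to be left where it is. Origin at the centre of its underside.
- reagent: Glass reagent bottle 64 mm wide and 160 mm tall at the left. A bystander, to be left where it is. Origin at the centre of its underside.
- petri: Stack of petri dishes 90 mm wide and 45 mm high at the right. A bystander, to be left where it is. Origin at the centre of its underside.
Mind the look-alikes: they are no part of the job. What is shaped like the part that bears probe0_grip but purple is not meant. Leave any red look-alike of the part that bears cup_center alone.

How it is judged:
On the way, in this order (a step that is already met when the one before it is completed fails the run):
1. the lock slide is moved free (value of joint lock above 0.018 m), for 0.1 s.
2. the cover is slid fully open (value of joint cover above 0.097 m), for 0.2 s.
3. all six beads are in the well (x of bead0 in the frame of well between -0.052 and 0.052 m and y of bead0 in the frame of well between -0.057 and 0.057 m and z of bead0 in the frame of well between 0 and 0.06 m and x of bead1 in the frame of well between -0.052 and 0.052 m and y of bead1 in the frame of well between -0.057 and 0.057 m and z of bead1 in the frame of well between 0 and 0.06 m and x of bead2 in the frame of well between -0.052 and 0.052 m and y of bead2 in the frame of well between -0.057 and 0.057 m and z of bead2 in the frame of well between 0 and 0.06 m and x of bead3 in the frame of well between -0.052 and 0.052 m and y of bead3 in the frame of well between -0.057 and 0.057 m and z of bead3 in the frame of well between 0 and 0.06 m and x of bead4 in the frame of well between -0.052 and 0.052 m and y of bead4 in the frame of well between -0.057 and 0.057 m and z of bead4 in the frame of well between 0 and 0.06 m and x of bead5 in the frame of well between -0.052 and 0.052 m and y of bead5 in the frame of well between -0.057 and 0.057 m and z of bead5 in the frame of well between 0 and 0.06 m), for 0.2 s.
4. the cover is slid fully shut (value of joint cover below 0.004 m), for 0.1 s.
At the end, for the whole second after the job is handed in: Cover shut (within 4 mm) and locked (lock within 6 mm of home), all six beads in the well, cup upright (0.12 rad) on the bench, every probe present at rest in a socket, shoulder within 6 mm of the face, axis within 0.12 rad of the bore, plunger pushed out by it (over 1.5 mm) (all of step 3 and value of joint cover below 0.004 m and value of joint lock below 0.006 m and angle between cup_center's own z axis and vertical below 0.12 rad and height (world z) of cup_center between 0.034 and 0.047 m and ((x of probe0_grip in the frame of socket0 between -0.036 and -0.024 m and y of probe0_grip in the frame of socket0 between -0.008 and 0.008 m and z of probe0_grip in the frame of socket0 between -0.008 and 0.008 m and angle between the x axis of probe0_grip and the x axis of socket0, either way round below 0.12 rad and value of joint plunger0 above 0.0015 m) or (x of probe0_grip in the frame of socket1 between -0.036 and -0.024 m and y of probe0_grip in the frame of socket1 between -0.008 and 0.008 m and z of probe0_grip in the frame of socket1 between -0.008 and 0.008 m and angle between the x axis of probe0_grip and the x axis of socket1, either way round below 0.12 rad and value of joint plunger1 above 0.0015 m) or (x of probe0_grip in the frame of socket2 between -0.036 and -0.024 m and y of probe0_grip in the frame of socket2 between -0.008 and 0.008 m and z of probe0_grip in the frame of socket2 between -0.008 and 0.008 m and angle between the x axis of probe0_grip and the x axis of socket2, either way round below 0.12 rad and value of joint plunger2 above 0.0015 m)) and linear speed of each of probe0, probe1, probe2 below 0.02 m/s and ((x of probe1_grip in the frame of socket0 between -0.036 and -0.024 m and y of probe1_grip in the frame of socket0 between -0.008 and 0.008 m and z of probe1_grip in the frame of socket0 between -0.008 and 0.008 m and angle between the x axis of probe1_grip and the x axis of socket0, either way round below 0.12 rad and value of joint plunger0 above 0.0015 m) or (x of probe1_grip in the frame of socket1 between -0.036 and -0.024 m and y of probe1_grip in the frame of socket1 between -0.008 and 0.008 m and z of probe1_grip in the frame of socket1 between -0.008 and 0.008 m and angle between the x axis of probe1_grip and the x axis of socket1, either way round below 0.12 rad and value of joint plunger1 above 0.0015 m) or (x of probe1_grip in the frame of socket2 between -0.036 and -0.024 m and y of probe1_grip in the frame of socket2 between -0.008 and 0.008 m and z of probe1_grip in the frame of socket2 between -0.008 and 0.008 m and angle between the x axis of probe1_grip and the x axis of socket2, either way round below 0.12 rad and value of joint plunger2 above 0.0015 m)) and ((x of probe2_grip in the frame of socket0 between -0.036 and -0.024 m and y of probe2_grip in the frame of socket0 between -0.008 and 0.008 m and z of probe2_grip in the frame of socket0 between -0.008 and 0.008 m and angle between the x axis of probe2_grip and the x axis of socket0, either way round below 0.12 rad and value of joint plunger0 above 0.0015 m) or (x of probe2_grip in the frame of socket1 between -0.036 and -0.024 m and y of probe2_grip in the frame of socket1 between -0.008 and 0.008 m and z of probe2_grip in the frame of socket1 between -0.008 and 0.008 m and angle between the x axis of probe2_grip and the x axis of socket1, either way round below 0.12 rad and value of joint plunger1 above 0.0015 m) or (x of probe2_grip in the frame of socket2 between -0.036 and -0.024 m and y of probe2_grip in the frame of socket2 between -0.008 and 0.008 m and z of probe2_grip in the frame of socket2 between -0.008 and 0.008 m and angle between the x axis of probe2_grip and the x axis of socket2, either way round below 0.12 rad and value of joint plunger2 above 0.0015 m))); the robot touches nothing.
It fails at once if the vial is shifted by more than 30 mm (distance of vial from where it was at the start of the episode above 0.03 m).
It fails at once if the reagent is shifted by more than 30 mm (distance of reagent from where it was at the start of the episode above 0.03 m).
It fails at once if the petri is shifted by more than 30 mm (distance of petri from where it was at the start of the episode above 0.03 m).
Of probe0, probe1, probe2 only 2 to 3 are there at a start; the rules pass over those that are not, and their reading is None.
At some moment in a run one of probe0, probe1, probe2 may be knocked a few centimetres aside while the robot is not near it.
It also fails if it takes over 210 s, if anything falls off the work surface, if the arm or the gripper's body presses on something with over 40 N, if the wrist force passes 120 N, or if a joint passes its speed limit or range.

## Working session

There is one attempt and no reset: what is moved stays moved. The work goes in short steps, Python scripts to look and compute and a shell command to move; the robot and the scene stay as the last step left them, time stands still between calls to the robot, and variables do not carry over. Pictures are saved under pics/ and viewed, about 12 in all and at most 16, crops included, and the job is handed in when it is done.

```bash
ls; mkdir -p pics
cat > h.py <<'E'
import numpy as np,cv2
from cell import bot
from scipy.spatial.transform import Rotation as Ro
def cam(n):
    p=bot.camera_params(n); im,d=bot.camera(n); return im,d,p
def K(p):
    f=210/np.tan(np.radians(p['vfov'])/2); return f
def cloud(d,p):
    f=K(p); v,u=np.mgrid[0:420,0:560].astype(float)
    a=(u-p['cx'])/f; b=(v-p['cy'])/f; x,y=a.copy(),b.copy()
    for _ in range(8):
        s=1+p['k1']*(x*x+y*y); x,y=a/s,b/s
    C=np.dstack([x*d,y*d,d]); R=np.array(p['R']); t=np.array(p['t'])
    W=(C-t)@R; W[d<=0]=np.nan; return W
def proj(X,p):
    c=np.array(p['R'])@np.array(X,float)+np.array(p['t']); x,y=c[:2]/c[2]; s=1+p['k1']*(x*x+y*y)
    return x*s*K(p)+p['cx'],y*s*K(p)+p['cy']
def tool():
    s=bot.read_state(); return np.array(s['eef_pos']),Ro.from_rotvec(s['tcp_rot']).as_matrix()
def todelta(P=None,Rt=None):
    "delta mm and deg in tool axes from measured pose"
    e,R=tool()
    if P is not None: print('delta_pos',np.round((R.T@(np.array(P)-e))*1000,1))
    if Rt is not None: print('dr',np.round(np.degrees(Ro.from_matrix(R.T@Rt).as_rotvec()),1))
def st():
    s=bot.read_state(); print({k:np.round(s[k],3) for k in('time','eef_pos','tcp_rot','wrist_force','opening')})
E
python3 - <<'E'
from h import *
st()
print(np.round(tool()[1],3))
for n in('top','side'):
    im,d,p=cam(n); cv2.imwrite(f'pics/{n}0.png',cv2.resize(im,(800,600))); np.savez(f'/tmp/{n}0.npz',im=im,d=d,W=cloud(d,p))
    print(n,p)
E
```

```text
pics
{'time': np.float64(0.0), 'eef_pos': array([ 0.27 , -0.563,  0.23 ]), 'tcp_rot': array([-0.449,  1.975, -1.972]), 'wrist_force': array([-0.352, -0.465, -0.114]), 'opening': np.float64(0.085)}
[[-0.902 -0.001  0.432]
 [-0.432  0.001 -0.902]
 [ 0.    -1.    -0.002]]
top {'vfov': 51.096882752288195, 'cx': 270.81930234454876, 'cy': 202.765748975014, 'k1': -0.039026878360907104, 'R': array([[ 0.02845901, -0.99941958, -0.01872376],
       [-0.99704608, -0.02704465, -0.07188674],
       [ 0.07133864,  0.02071427, -0.99723704]]), 't': array([0.00266922, 0.46690976, 1.25926023])}
side {'vfov': 44.9321026330184, 'cx': 275.739986515805, 'cy': 209.58947908574257, 'k1': -0.1874675700953623, 'R': array([[-0.84521973, -0.53441191,  0.00274144],
       [-0.27338883,  0.42796952, -0.86145263],
       [ 0.4591973 , -0.72886624, -0.50783053]]), 't': array([0.37395283, 0.22878049, 1.18655782])}
```

View pics/top0.png

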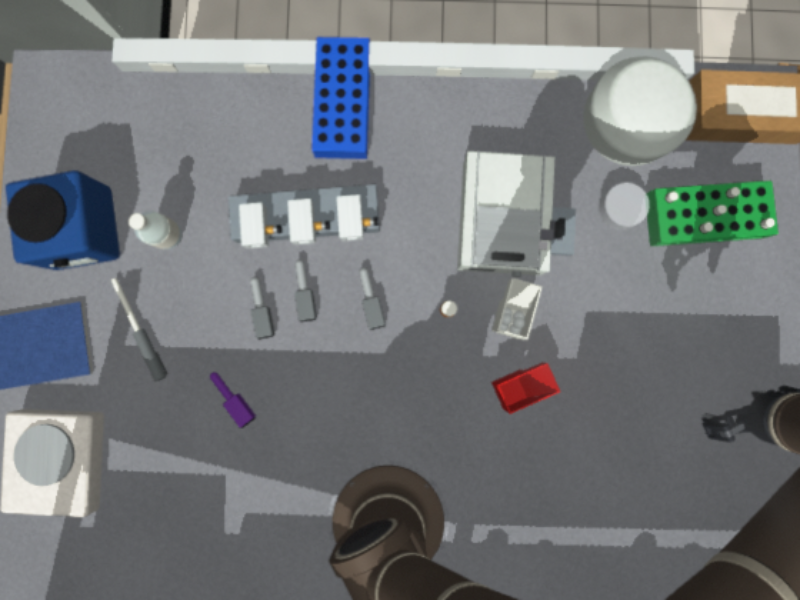

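View pics/side0.png

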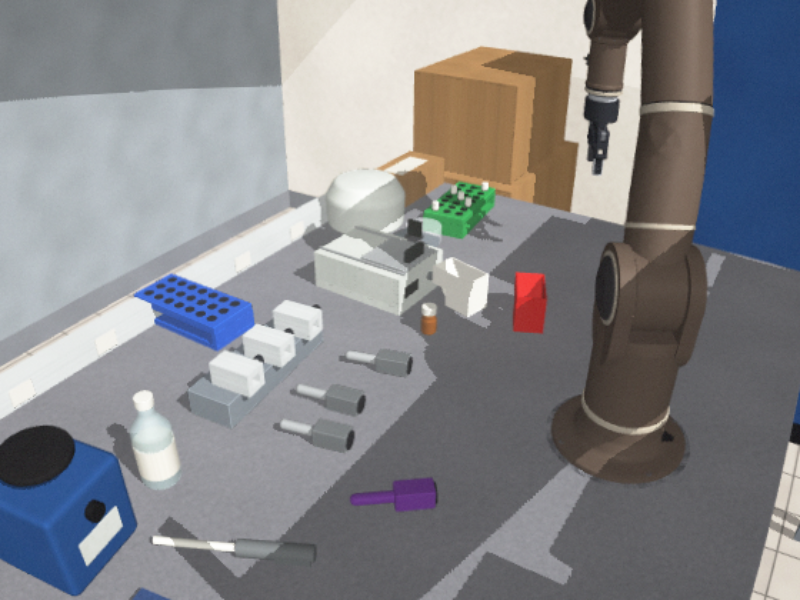

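Candidates (800×600 top view): probes, grey, at (262,320), (305,303), (373,311). The look-alikes are the purple one at (237,405) and a screwdriver at (140,330). The cup is the white one at (520,310); the red one at (525,388) stays. Lock tab (559,229), handle (508,257), vial (449,309).

```bash
cat > m.py <<'E'
from h import *
def rect(W,box,zlo,zhi,extra=None,s=0.7):
    u0,v0,u1,v1=[int(b*s) for b in box]
    M=np.zeros(W.shape[:2],bool); M[v0:v1,u0:u1]=1
    M&=(W[...,2]>zlo)&(W[...,2]<zhi)
    if extra is not None: M&=extra
    n,l,stt,_=cv2.connectedComponentsWithStats(M.astype(np.uint8))
    if n<2: return None
    k=1+stt[1:,4].argmax(); P=W[l==k]
    r=cv2.minAreaRect((P[:,:2]*1000).astype(np.float32))
    return dict(c=np.round(r[0],1),s=np.round(r[1],1),a=round(r[2],1),n=len(P),z=round(float(np.median(P[:,2]))*1000,1),mean=np.round(P[:,:2].mean(0)*1000,1))
E
python3 - <<'E'
from m import *
Z=np.load('/tmp/top0.npz'); W=Z['W']; im=Z['im'].astype(int)
for n,b,lo,hi in [('p0',(240,270,285,350),.008,.06),('p0grip',(240,270,285,350),.027,.06),('p1',(285,250,325,335),.008,.06),('p1grip',(285,250,325,335),.027,.06),('p2',(350,255,395,340),.008,.06),('p2grip',(350,255,395,340),.027,.06),
 ('s2',(230,190,272,260),.088,.12),('s1',(284,185,318,260),.088,.12),('s0',(333,180,366,260),.088,.12),
 ('bath',(450,140,590,280),.075,.1),('tab',(545,205,580,250),.115,.15),('handle',(480,240,535,275),.11,.15),
 ('cup',(485,270,550,350),.06,.1),('cupall',(485,270,550,350),.01,.1),('vial',(435,290,465,325),.04,.08),('petri',(600,170,650,240),.03,.06),('reag',(120,200,185,260),.05,.2)]:
    print(n,rect(W,b,lo,hi))
E
```

```text
p0 {'c': array([423.9, 275.8]), 's': array([124.4,  36. ]), 'a': 14.6, 'n': 414, 'z': 31.1, 'mean': array([413.4, 270.6])}
p0grip {'c': array([394.1, 267.7]), 's': array([61.9, 34.6]), 'a': 14.3, 'n': 251, 'z': 33.6, 'mean': array([394. , 266.9])}
p1 {'c': array([462.8, 187.9]), 's': array([126.8,  35. ]), 'a': 11.3, 'n': 403, 'z': 31.0, 'mean': array([450.9, 184.1])}
p1grip {'c': array([433.6, 182.1]), 's': array([67.3, 34.9]), 'a': 11.7, 'n': 252, 'z': 33.6, 'mean': array([431.5, 181.2])}
p2 {'c': array([450.6,  51.4]), 's': array([126.5,  33.6]), 'a': 15.9, 'n': 386, 'z': 31.7, 'mean': array([440. ,  48.2])}
p2grip {'c': array([421. ,  42.9]), 's': array([64.1, 33.6]), 'a': 15.9, 'n': 250, 'z': 33.3, 'mean': array([419.8,  42.6])}
s2 {'c': array([583. , 279.5]), 's': array([80.7, 45.1]), 'a': 5.0, 'n': 462, 'z': 96.9, 'mean': array([582.5, 278.9])}
s1 {'c': array([592.8, 186.5]), 's': array([80.9, 44.8]), 'a': 6.6, 'n': 474, 'z': 96.7, 'mean': array([592.5, 186.2])}
s0 {'c': array([603.1,  92.1]), 's': array([81.4, 44.3]), 'a': 6.1, 'n': 473, 'z': 96.8, 'mean': array([602.1,  91.8
[... 321 characters left out ...]
 'a': 88.2, 'n': 122, 'z': 119.8, 'mean': array([ 530.1, -209.8])}
cup {'c': array([ 434.4, -241. ]), 's': array([ 61.4, 106.5]), 'a': 75.3, 'n': 323, 'z': 75.2, 'mean': array([ 445.9, -244.6])}
cupall {'c': array([ 434.5, -240.9]), 's': array([ 61.7, 106.6]), 'a': 75.3, 'n': 928, 'z': 46.6, 'mean': array([ 435.1, -242.4])}
vial {'c': array([ 432.6, -107. ]), 's': array([28.2, 28.6]), 'a': 0.4, 'n': 94, 'z': 59.7, 'mean': array([ 432.2, -106.6])}
petri {'c': array([ 649., -460.]), 's': array([89.3, 89.9]), 'a': 90.0, 'n': 806, 'z': 43.8, 'mean': array([ 648.8, -459. ])}
reag {'c': array([569.6, 474.3]), 's': array([55.1, 61.1]), 'a': 73.3, 'n': 560, 'z': 109.4, 'mean': array([566.9, 467.4])}
```

Run:
```python
from h import *
Z=np.load('/tmp/top0.npz'); im=Z['im']
a=cv2.resize(im[90:245,310:410],None,fx=4,fy=4,interpolation=cv2.INTER_CUBIC)
b=cv2.resize(im[120:245,150:280],None,fx=3,fy=3,interpolation=cv2.INTER_CUBIC)
o=np.zeros((600,800,3),np.uint8); o[:a[:600].shape[0],:400]=a[:600]; o[:375,405:795]=b
cv2.imwrite('pics/crop0.png',o)
```

```text
(no output)
```

View pics/crop0.png

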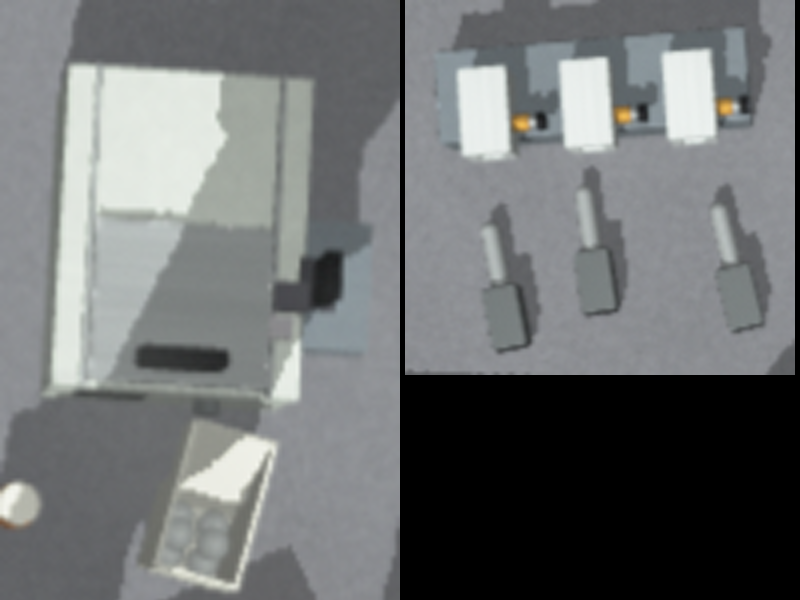

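The crop shows the plain white cup with grey beads at its robot-side end, the bath with its cover shut (handle crop (182,357), tab (328,280)), three grey probes, and three free sockets whose knobs are on −y. I'll check which way the cup's lip faces before moving.

Run:
```python
from m import *
for n in('top','side'):
    W=np.load(f'/tmp/{n}0.npz')['W'].reshape(-1,3)*1000
    xd=np.array([-.967,.254]); yd=np.array([-.254,-.967])
    d=W[:,:2]-[441.7,-242.9]; a=d@xd; b=d@yd
    for lo in range(-60,80,10):
        m=(a>=lo)&(a<lo+10)&(abs(b)<26)&(W[:,2]>3)&(W[:,2]<150); 
        if m.sum(): print(n,lo,m.sum(),np.round(np.percentile(W[m,2],[0,25,50,75,100])))
from h import *
R=tool()[1]
yaw=np.radians(-1.9); bx=np.array([np.cos(yaw),np.sin(yaw),0]); by=np.array([-bx[1],bx[0],0])
# lock: tool y down, tool z along +-bath y
for s in(1,-1):
    z=s*by; y=np.array([0,0,-1.]); Rt=np.c_[np.cross(y,z),y,z]; todelta([.5873,-.3087,.2],Rt)
```

```text
top -60 16 [ 6. 42. 49. 52. 56.]
top -50 44 [71. 76. 78. 80. 84.]
top -40 77 [56. 64. 67. 71. 80.]
top -30 73 [40. 48. 53. 56. 63.]
top -20 67 [24. 34. 37. 42. 47.]
top -10 63 [10. 17. 21. 26. 32.]
top 0 43 [ 3.  7. 11. 15. 26.]
top 10 42 [ 3. 22. 24. 25. 30.]
top 20 47 [ 3. 39. 43. 46. 50.]
top 30 56 [ 4. 42. 44. 46. 50.]
top 40 51 [ 9. 22. 26. 30. 45.]
top 50 38 [ 4. 23. 26. 77. 83.]
top 60 30 [ 3. 24. 46. 70. 82.]
top 70 3 [3. 3. 3. 4. 4.]
side -60 13 [ 5. 45. 49. 51. 56.]
side -50 28 [ 3. 69. 77. 79. 84.]
side -40 57 [ 3. 67. 71. 75. 85.]
side -30 32 [43. 56. 62. 65. 80.]
side -20 10 [29. 34. 45. 64. 80.]
side -10 16 [ 5. 21. 28. 52. 65.]
side 0 15 [ 7. 32. 38. 46. 72.]
side 10 11 [ 6. 14. 47. 64. 75.]
side 20 15 [ 5. 32. 53. 69. 80.]
side 30 14 [17. 26. 55. 74. 81.]
side 40 14 [10. 31. 43. 73. 81.]
side 50 68 [ 5. 20. 36. 62. 84.]
side 60 208 [ 3. 27. 46. 64. 83.]
side 70 5 [3. 3. 4. 4. 5.]
delta_pos [-396.3   30.6  -92.4]
dr [ 0.000e+00 -1.525e+02 -1.000e-01]
delta_pos [-396.3   30.6  -92.4]
dr [ 0.1 27.5  0. ]
```

The top view's depth shows the ramp rising away from the robot: z goes from 10 to 80 mm between the foot and the bath side. So the lip actually faces the bath, contrary to the note. The cup centre is ≈(427,−239) with x-axis yaw ≈ −14.7°. I'll turn it 180° in the air before pouring. Lock first.

```bash
python3 -m pendant '[{"delta_pos":[-40,0,-9],"dr":[0,6,0],"hand":-1},{"delta_pos":[-80,0,-18],"dr":[0,12,0],"hand":-1},{"delta_pos":[-120,0,-27],"dr":[0,18,0],"hand":-1},{"delta_pos":[-160,0,-36],"dr":[0,24,0],"hand":-1},{"delta_pos":[-198,0,-46],"dr":[0,27.5,0],"hand":-1}]' 60
cat > go.py <<'E'
from h import *
import sys
# go.py x y z yaw_of_tool_z_deg [tilt]: deltas to target pose with tool down
x,y,z,a=map(float,sys.argv[1:5]); a=np.radians(a)
st(); print('q',np.round(bot.read_state()['q'],2))
zt=np.array([np.cos(a),np.sin(a),0]); yt=np.array([0,0,-1.])
if (zt@tool()[1][:,2])<0: zt=-zt
todelta([x/1000,y/1000,z/1000],np.c_[np.cross(yt,zt),yt,zt])
E
python3 go.py 587.3 -308.7 200 88.1
```

```text
time: 0.52
eef_pos: [0.4301, -0.4349, 0.2309]
tcp_rot: [-0.043, -2.202, 2.201]
wrist_force: [0.5, -0.3, 0.1]
opening: 0.0853
{'time': np.float64(0.517), 'eef_pos': array([ 0.43 , -0.435,  0.231]), 'tcp_rot': array([-0.043, -2.202,  2.201]), 'wrist_force': array([ 0.461, -0.333,  0.127]), 'opening': np.float64(0.085)}
q [ 0.7   0.39  0.02  1.63 -0.01  1.12 -0.89]
delta_pos [-152.1   31.  -132.2]
dr [ 0.  -0.3  0. ]
```

```bash
python3 -m pendant '[{"delta_pos":[-30,6,-26],"dr":[0,0,0],"hand":-1},{"delta_pos":[-60,12,-52],"dr":[0,0,0],"hand":-1},{"delta_pos":[-90,18,-79],"dr":[0,0,0],"hand":-1},{"delta_pos":[-121,25,-106],"dr":[0,0,0],"hand":-1},{"delta_pos":[-152,31,-132],"dr":[0,-0.3,0],"hand":-1}]' >/dev/null
python3 -m pendant '[{"delta_pos":[0,20,0],"dr":[0,0,0],"hand":-0.4},{"delta_pos":[0,40,0],"dr":[0,0,0],"hand":-0.4},{"delta_pos":[0,40,0],"dr":[0,0,0],"hand":-0.4}]'
python3 go.py 587.3 -308.7 103 88.1
python3 - <<'E'
from h import *
im,d,p=cam('wrist'); cv2.imwrite('pics/w1.png',im); print(proj([.5873,-.3087,.13],p))
E
```

```text
time: 1.18
eef_pos: [0.5832, -0.3076, 0.1555]
tcp_rot: [-0.021, -2.208, 2.202]
wrist_force: [-0.7, 0.3, -1.2]
opening: 0.0598
{'time': np.float64(1.183), 'eef_pos': array([ 0.583, -0.308,  0.155]), 'tcp_rot': array([-0.021, -2.208,  2.202]), 'wrist_force': array([-0.683,  0.291, -1.189]), 'opening': np.float64(0.06)}
q [ 0.44  0.54 -0.04  1.58  0.02  1.03 -1.2 ]
delta_pos [-4.5 52.4  1.1]
dr [0.2 0.4 0.4]
(np.float64(277.0964458939369), np.float64(249.28797756827296))
```

View pics/w1.png

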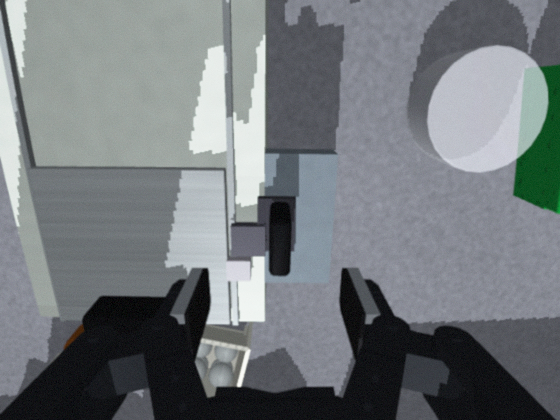

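The wrist view shows the black tab at (280,238), centred between the fingers, and the handle hidden at lower left. I'll refine the tab's position from the wrist depth.

```bash
python3 - <<'E'
from m import *
im,d,p=cam('wrist'); W=cloud(d,p)
print(rect(W,(255,180,310,290),.115,.14,s=1)); st(); print(proj([.5873,-.3087,.13],p))
E
python3 go.py 587.3 -308.7 103 88.1
```

```text
{'c': array([ 587.2, -310.2]), 's': array([11.8, 33.9]), 'a': 88.4, 'n': 1323, 'z': 129.3, 'mean': array([ 589.8, -310.1])}
{'time': np.float64(1.283), 'eef_pos': array([ 0.584, -0.31 ,  0.16 ]), 'tcp_rot': array([-0.029, -2.207,  2.205]), 'wrist_force': array([-0.633, -0.556, -0.079]), 'opening': np.float64(0.06)}
(np.float64(274.7436784489806), np.float64(248.08007490925525))
{'time': np.float64(1.283), 'eef_pos': array([ 0.584, -0.31 ,  0.16 ]), 'tcp_rot': array([-0.029, -2.207,  2.205]), 'wrist_force': array([-0.633, -0.556, -0.079]), 'opening': np.float64(0.06)}
q [ 0.44  0.54 -0.04  1.57  0.02  1.03 -1.2 ]
delta_pos [-3.2 56.6 -1.2]
dr [0.  0.3 0.1]
```

```bash
python3 -m pendant '[{"delta_pos":[-3,28,0],"dr":[0,0,0],"hand":-0.4},{"delta_pos":[-3,57,0],"dr":[0,0,0],"hand":-0.4},{"delta_pos":[-3,57,0],"dr":[0,0,0],"hand":-0.4},{"delta_pos":[-3,57,0],"dr":[0,0,0],"hand":1},{"delta_pos":[-3,57,0],"dr":[0,0,0],"hand":1}]' 40
python3 -m pendant '[{"delta_pos":[0,0,0],"dr":[0,0,0],"hand":1},{"delta_pos":[0,0,0],"dr":[0,0,0],"hand":1},{"delta_pos":[0,0,0],"dr":[0,0,0],"hand":1},{"delta_pos":[0,0,0],"dr":[0,0,0],"hand":1},{"delta_pos":[0,0,0],"dr":[0,0,0],"hand":1}]' 
python3 -m pendant '[{"delta_pos":[0,0,8],"dr":[0,0,0],"hand":1},{"delta_pos":[0,0,16],"dr":[0,0,0],"hand":1},{"delta_pos":[0,0,23],"dr":[0,0,0],"hand":1},{"delta_pos":[0,0,23],"dr":[0,0,0],"hand":1},{"delta_pos":[0,0,23],"dr":[0,0,0],"hand":1}]'
```

```text
time: 1.7
eef_pos: [0.5888, -0.3108, 0.1056]
tcp_rot: [-0.034, -2.207, 2.209]
wrist_force: [0.4, -0.1, 0.2]
opening: 0.0364
time: 2.12
eef_pos: [0.5891, -0.3105, 0.1057]
tcp_rot: [-0.035, -2.207, 2.21]
wrist_force: [-0.2, 0.7, 7.0]
opening: 0.0111
time: 2.53
eef_pos: [0.5883, -0.3328, 0.1056]
tcp_rot: [-0.034, -2.208, 2.209]
wrist_force: [-2.2, 2.1, 8.7]
opening: 0.0115
```

```bash
python3 -m pendant '[{"delta_pos":[0,0,0],"dr":[0,0,0],"hand":-0.4},{"delta_pos":[0,0,0],"dr":[0,0,0],"hand":-0.4},{"delta_pos":[0,-30,0],"dr":[0,0,0],"hand":-0.4},{"delta_pos":[0,-60,0],"dr":[0,0,0],"hand":-0.4},{"delta_pos":[0,-60,0],"dr":[0,0,0],"hand":-0.4}]' 
python3 -m pendant '[{"delta_pos":[12,0,-24],"dr":[0,-7,0],"hand":-0.4},{"delta_pos":[23,0,-48],"dr":[0,-14,0],"hand":-0.4},{"delta_pos":[35,0,-72],"dr":[0,-21,0],"hand":-0.4},{"delta_pos":[46,0,-96],"dr":[0,-28,0],"hand":-0.4},{"delta_pos":[58,0,-121],"dr":[0,-35,0],"hand":-0.4}]' 
python3 -m pendant '[{"delta_pos":[0,0,0],"dr":[0,-7,0],"hand":-0.4},{"delta_pos":[0,0,0],"dr":[0,-14,0],"hand":-0.4},{"delta_pos":[0,0,0],"dr":[0,-21,0],"hand":-0.4},{"delta_pos":[0,0,0],"dr":[0,-28,0],"hand":-0.4},{"delta_pos":[0,0,0],"dr":[0,-35,0],"hand":-0.4}]' 
python3 -m pendant '[{"delta_pos":[0,0,0],"dr":[0,-7,0],"hand":-0.4},{"delta_pos":[0,0,0],"dr":[0,-14,0],"hand":-0.4},{"delta_pos":[0,0,0],"dr":[0,-20,0],"hand":-0.4},{"delta_pos":[0,0,0],"dr":[0,-20,0],"hand":-0.4}]' >/dev/null
python3 - <<'E'
from m import *
im,d,p=cam('wrist'); W=cloud(d,p)
M=np.zeros((420,560),bool);
d2=np.hypot(W[...,0]-.5308,W[...,1]+.2105)<.05
print(rect(W,(0,0,560,420),.110,.13,extra=d2,s=1))
im,d,p=cam('top'); print('tab',rect(cloud(d,p),(545,205,590,260),.115,.15))
E
python3 go.py 530.8 -210.5 103 -1.9
```

```text
time: 2.95
eef_pos: [0.5902, -0.3344, 0.1697]
tcp_rot: [-0.04, -2.207, 2.216]
wrist_force: [0.8, -0.1, 0.1]
opening: 0.0599
time: 3.37
eef_pos: [0.5323, -0.2095, 0.1635]
tcp_rot: [-0.571, 1.885, -1.887]
wrist_force: [1.0, -0.1, -0.0]
opening: 0.06
time: 3.78
eef_pos: [0.5329, -0.2104, 0.1636]
tcp_rot: [-1.01, 1.476, -1.478]
wrist_force: [0.7, -0.5, 0.4]
opening: 0.0598
{'c': array([ 530.3, -212.6]), 's': array([59.5, 14. ]), 'a': 87.8, 'n': 2234, 'z': 120.6, 'mean': array([ 530.3, -209.9])}
tab None
{'time': np.float64(4.217), 'eef_pos': array([ 0.533, -0.21 ,  0.163]), 'tcp_rot': array([-1.194,  1.232, -1.233]), 'wrist_force': array([-0.25 , -0.115,  0.526]), 'opening': np.float64(0.06)}
q [ 0.61  0.42 -0.41  1.78  0.2   0.98  0.08]
delta_pos [ 0.1 60.3 -2. ]
dr [-0.   0.1  0. ]
```

```bash
python3 -m pendant '[{"delta_pos":[0,30,-2],"dr":[0,0,0],"hand":-0.4},{"delta_pos":[0,59,-2],"dr":[0,0,0],"hand":-0.4},{"delta_pos":[0,59,-2],"dr":[0,0,0],"hand":-0.4},{"delta_pos":[0,59,-2],"dr":[0,0,0],"hand":1},{"delta_pos":[0,59,-2],"dr":[0,0,0],"hand":1}]' 40
python3 -m pendant '[{"delta_pos":[0,0,0],"dr":[0,0,0],"hand":1},{"delta_pos":[0,0,0],"dr":[0,0,0],"hand":1},{"delta_pos":[0,0,0],"dr":[0,0,0],"hand":1},{"delta_pos":[0,0,0],"dr":[0,0,0],"hand":1}]' 
python3 -m pendant '[{"delta_pos":[0,0,12],"dr":[0,0,0],"hand":1},{"delta_pos":[0,0,30],"dr":[0,0,0],"hand":1},{"delta_pos":[0,0,50],"dr":[0,0,0],"hand":1},{"delta_pos":[0,0,70],"dr":[0,0,0],"hand":1},{"delta_pos":[0,0,85],"dr":[0,0,0],"hand":1}]'
python3 -m pendant '[{"delta_pos":[0,0,10],"dr":[0,0,0],"hand":1},{"delta_pos":[0,0,18],"dr":[0,0,0],"hand":1},{"delta_pos":[0,0,22],"dr":[0,0,0],"hand":1},{"delta_pos":[0,0,22],"dr":[0,0,0],"hand":1},{"delta_pos":[0,0,22],"dr":[0,0,0],"hand":1}]'
```

```text
time: 4.63
eef_pos: [0.5316, -0.2102, 0.1055]
tcp_rot: [-1.195, 1.23, -1.231]
wrist_force: [-0.6, 0.0, 0.3]
opening: 0.0366
time: 4.97
eef_pos: [0.5318, -0.2105, 0.1061]
tcp_rot: [-1.194, 1.228, -1.232]
wrist_force: [-1.6, 0.9, 7.0]
opening: 0.013
time: 5.38
eef_pos: [0.6174, -0.2136, 0.1061]
tcp_rot: [-1.195, 1.228, -1.233]
wrist_force: [-2.9, -1.6, 8.1]
opening: 0.0128
time: 5.8
eef_pos: [0.635, -0.2143, 0.1061]
tcp_rot: [-1.2, 1.234, -1.23]
wrist_force: [-14.3, 0.3, 14.9]
opening: 0.0134
```

```bash
python3 -m pendant '[{"delta_pos":[0,0,0],"dr":[0,0,0],"hand":-0.4},{"delta_pos":[0,0,0],"dr":[0,0,0],"hand":-0.4},{"delta_pos":[0,-35,0],"dr":[0,0,0],"hand":-0.4},{"delta_pos":[0,-70,0],"dr":[0,0,0],"hand":-0.4},{"delta_pos":[0,-70,0],"dr":[0,0,0],"hand":-1}]' 
python3 -m pendant '[{"delta_pos":[0,0,-40],"dr":[0,-7,0],"hand":-1},{"delta_pos":[0,0,-80],"dr":[0,-14,0],"hand":-1},{"delta_pos":[0,0,-120],"dr":[0,-21,0],"hand":-1},{"delta_pos":[0,0,-160],"dr":[0,-28,0],"hand":-1},{"delta_pos":[0,0,-200],"dr":[0,-35,0],"hand":-1}]' 
python3 -m pendant '[{"delta_pos":[0,0,0],"dr":[0,-7,0],"hand":-1},{"delta_pos":[0,0,0],"dr":[0,-14,0],"hand":-1},{"delta_pos":[0,0,0],"dr":[0,-21,0],"hand":-1},{"delta_pos":[0,0,0],"dr":[0,-28,0],"hand":-1},{"delta_pos":[0,0,0],"dr":[0,-35,0],"hand":-1}]' 
python3 go.py 415.6 -236.1 150 75.3
python3 - <<'E'
from m import *
im,d,p=cam('top'); W=cloud(d,p); cv2.imwrite('pics/top1.png',cv2.resize(im,(800,600)))
print('cup',rect(W,(485,280,550,350),.06,.1)); print('handle',rect(W,(480,140,545,220),.11,.125)); print('tab',rect(W,(545,205,600,260),.11,.15))
E
```

```text
time: 6.22
eef_pos: [0.6418, -0.2135, 0.1819]
tcp_rot: [-1.19, 1.221, -1.237]
wrist_force: [2.0, 0.8, 1.7]
opening: 0.0705
time: 6.63
eef_pos: [0.4364, -0.2073, 0.1743]
tcp_rot: [-1.432, 0.764, -0.766]
wrist_force: [-0.1, -1.0, 0.4]
opening: 0.0851
time: 7.05
eef_pos: [0.4384, -0.2077, 0.1748]
tcp_rot: [-1.552, 0.29, -0.293]
wrist_force: [-0.5, 0.1, 0.9]
opening: 0.0854
{'time': np.float64(7.05), 'eef_pos': array([ 0.438, -0.208,  0.175]), 'tcp_rot': array([-1.552,  0.29 , -0.293]), 'wrist_force': array([-0.481,  0.136,  0.892]), 'opening': np.float64(0.085)}
q [ 0.92  0.31 -0.69  1.96  0.24  0.95  1.31]
delta_pos [-11.   24.8 -34.7]
dr [ 0.  -6.6  0.1]
cup {'c': array([ 399.5, -211. ]), 's': array([59.1, 28.6]), 'a': 28.5, 'n': 56, 'z': 77.3, 'mean': array([ 401.7, -210. ])}
handle {'c': array([ 635.9, -215.3]), 's': array([59.7, 14.8]), 'a': 88.5, 'n': 126, 'z': 119.5, 'mean': array([ 634.9, -214.8])}
tab {'c': array([ 586.1, -330.5]), 's': array([11.8, 32.8]), 'a': 86.5, 'n': 74, 'z': 127.5, 'mean': array([ 585.4, -329.7])}
```

View pics/top1.png

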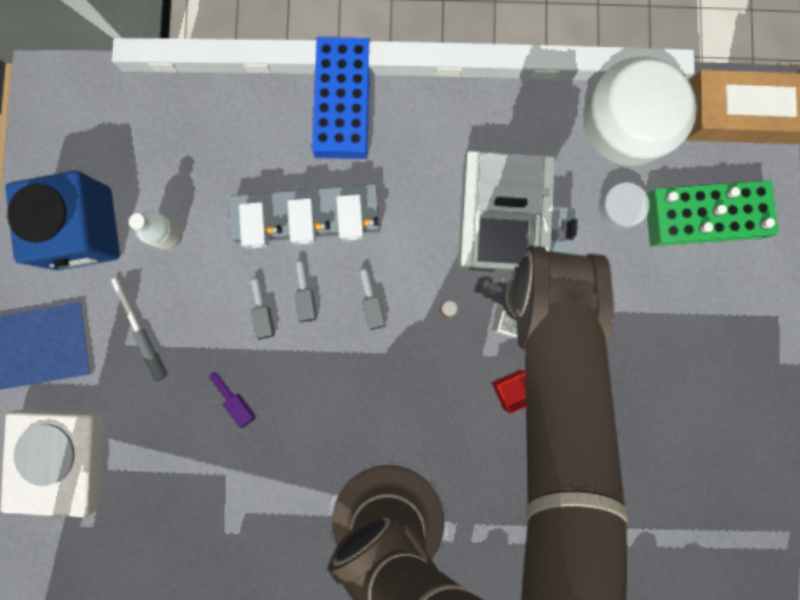

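The top view shows the well open, dark, at (505,240), with the handle at (510,202) and the tab moved out. Now the cup.

```bash
python3 -m pendant '[{"delta_pos":[-6,5,-17],"dr":[0,-6.6,0],"hand":-1},{"delta_pos":[-11,10,-35],"dr":[0,-6.6,0],"hand":-1},{"delta_pos":[-11,10,-35],"dr":[0,-6.6,0],"hand":-1}]' >/dev/null
python3 - <<'E'
from m import *
im,d,p=cam('wrist'); W=cloud(d,p)
m=np.hypot(W[...,0]-.434,W[...,1]+.241)<.085
print(rect(W,(0,0,560,420),.06,.09,extra=m,s=1)); print(rect(W,(0,0,560,420),.01,.09,extra=m,s=1))
P=W[m&(W[...,2]>.074)&(W[...,2]<.085)]*1000
xd=np.array([np.cos(np.radians(-14.7)),np.sin(np.radians(-14.7))]); yd=np.array([-xd[1],xd[0]])
q=P[:,:2]-[427.2,-239.1]
print(len(P),'along',np.percentile(q@xd,[0.5,99.5]),'across',np.percentile(q@yd,[.5,99.5]))
E
python3 go.py 415.6 -236.1 150 75.3
```

```text
{'c': array([ 434.1, -242.8]), 's': array([ 60.3, 106.8]), 'a': 75.3, 'n': 4716, 'z': 75.7, 'mean': array([ 441.9, -244.9])}
{'c': array([ 447.3, -241.8]), 's': array([ 82.5, 143.2]), 'a': 87.7, 'n': 15975, 'z': 56.7, 'mean': array([ 453.7, -242.7])}
3775 along [-45.60419382  90.71881407] across [-31.83903787  53.30365552]
{'time': np.float64(7.4), 'eef_pos': array([ 0.414, -0.237,  0.164]), 'tcp_rot': array([-1.561,  0.211, -0.21 ]), 'wrist_force': array([ 1.127,  0.593, -0.529]), 'opening': np.float64(0.085)}
q [ 1.    0.32 -0.7   1.99  0.25  0.92  1.48]
delta_pos [ 1.4 14.   1.8]
dr [ 0.  -0.6 -0. ]
```

```bash
python3 -m pendant '[{"delta_pos":[1,35,0],"dr":[0,-0.6,0],"hand":-1},{"delta_pos":[1,70,0],"dr":[0,-0.6,0],"hand":-1},{"delta_pos":[1,105,0],"dr":[0,-0.6,0],"hand":-1},{"delta_pos":[1,134,0],"dr":[0,-0.6,0],"hand":-1},{"delta_pos":[1,134,0],"dr":[0,-0.6,0],"hand":-1}]' 60
python3 -m pendant '[{"delta_pos":[0,0,0],"dr":[0,0,0],"hand":1},{"delta_pos":[0,0,0],"dr":[0,0,0],"hand":1},{"delta_pos":[0,0,0],"dr":[0,0,0],"hand":1},{"delta_pos":[0,0,0],"dr":[0,0,0],"hand":1},{"delta_pos":[0,0,0],"dr":[0,0,0],"hand":1}]'
python3 -m pendant '[{"delta_pos":[0,-25,0],"dr":[0,0,0],"hand":1},{"delta_pos":[0,-55,0],"dr":[0,0,0],"hand":1},{"delta_pos":[0,-85,0],"dr":[0,0,0],"hand":1},{"delta_pos":[0,-115,0],"dr":[0,0,0],"hand":1},{"delta_pos":[0,-140,0],"dr":[0,0,0],"hand":1}]'
```

```text
time: 7.82
eef_pos: [0.4136, -0.2342, 0.0262]
tcp_rot: [-1.558, 0.203, -0.193]
wrist_force: [-0.7, 0.7, 0.3]
opening: 0.0857
time: 8.23
eef_pos: [0.4172, -0.2369, 0.0323]
tcp_rot: [-1.563, 0.195, -0.201]
wrist_force: [0.4, 1.4, 9.8]
opening: 0.0596
time: 8.65
eef_pos: [0.4158, -0.2363, 0.1731]
tcp_rot: [-1.563, 0.196, -0.199]
wrist_force: [0.1, -0.3, -2.5]
opening: 0.0596
```

```bash
python3 -m pendant '[{"delta_pos":[28,-18,10],"dr":[0,0,0],"hand":1},{"delta_pos":[66,-27,23],"dr":[0,0,0],"hand":1},{"delta_pos":[104,-27,36],"dr":[0,0,0],"hand":1},{"delta_pos":[142,-27,50],"dr":[0,0,0],"hand":1},{"delta_pos":[180,-27,63],"dr":[0,0,0],"hand":1}]' >/dev/null
python3 -m pendant '[{"delta_pos":[30,0,11],"dr":[0,7,0],"hand":1},{"delta_pos":[61,0,22],"dr":[0,14,0],"hand":1},{"delta_pos":[61,0,22],"dr":[0,21,0],"hand":1},{"delta_pos":[61,0,22],"dr":[0,28,0],"hand":1},{"delta_pos":[61,0,22],"dr":[0,35,0],"hand":1}]' >/dev/null
python3 -m pendant '[{"delta_pos":[0,0,0],"dr":[0,7,0],"hand":1},{"delta_pos":[0,0,0],"dr":[0,14,0],"hand":1},{"delta_pos":[0,0,0],"dr":[0,21,0],"hand":1},{"delta_pos":[0,0,0],"dr":[0,28,0],"hand":1},{"delta_pos":[0,0,0],"dr":[0,35,0],"hand":1}]'
python3 -m pendant '[{"delta_pos":[0,0,0],"dr":[0,7,0],"hand":1},{"delta_pos":[0,0,0],"dr":[0,14,0],"hand":1},{"delta_pos":[0,0,0],"dr":[0,21,0],"hand":1},{"delta_pos":[0,0,0],"dr":[0,28,0],"hand":1},{"delta_pos":[0,0,0],"dr":[0,35,0],"hand":1}]'
python3 -m pendant '[{"delta_pos":[0,0,0],"dr":[0,7,0],"hand":1},{"delta_pos":[0,0,0],"dr":[0,14,0],"hand":1},{"delta_pos":[0,0,0],"dr":[0,21,0],"hand":1},{"delta_pos":[0,0,0],"dr":[0,28,0],"hand":1},{"delta_pos":[0,0,0],"dr":[0,35,0],"hand":1}]'
cat > pour.py <<'E'
from h import *
import sys
yaw=np.radians(-1.9); bx=np.array([np.cos(yaw),np.sin(yaw),0]); by=np.array([-bx[1],bx[0],0]); ez=np.array([0,0,1.])
well=np.array([.5706,-.2125,0]); lx,lz=float(sys.argv[1]),float(sys.argv[2])
st(); print('q',np.round(bot.read_state()['q'],2))
for a in sys.argv[3:]:
    t=np.radians(float(a)); xc=-bx*np.cos(t)-ez*np.sin(t); zc=np.cos(t)*ez-np.sin(t)*bx; yc=np.cross(zc,xc)
    lip=well+lx/1000*bx+lz/1000*ez; P=lip-.072*xc-.048*zc
    print('theta',a,np.round(P,3)); todelta(P,np.c_[xc,-zc,yc])
E
python3 pour.py 22 145 0 55
```

```text
time: 9.9
eef_pos: [0.6699, -0.2139, 0.1981]
tcp_rot: [-1.25, 1.142, -1.142]
wrist_force: [-0.0, -1.1, -3.4]
opening: 0.0595
time: 10.32
eef_pos: [0.6699, -0.2138, 0.198]
tcp_rot: [-0.916, 1.581, -1.58]
wrist_force: [0.6, 0.2, -1.4]
opening: 0.0596
time: 10.73
eef_pos: [0.6699, -0.2137, 0.1981]
tcp_rot: [-0.442, 1.978, -1.977]
wrist_force: [-0.0, 0.9, -2.7]
opening: 0.0595
{'time': np.float64(10.733), 'eef_pos': array([ 0.67 , -0.214,  0.198]), 'tcp_rot': array([-0.442,  1.978, -1.977]), 'wrist_force': array([-0.043,  0.899, -2.659]), 'opening': np.float64(0.059)}
q [ 0.3   0.57 -0.1   1.41  0.06  1.16 -0.93]
theta 0 [ 0.665 -0.216  0.097]
delta_pos [  5.8 101.1  -0.6]
dr [ 0.  27.1 -0. ]
theta 55 [ 0.673 -0.216  0.176]
delta_pos [-2.  21.6  3.3]
dr [13.1 25.  53.9]
```

```bash
python3 -m pendant '[{"delta_pos":[0,0,0],"dr":[0,7,0],"hand":1},{"delta_pos":[0,0,0],"dr":[0,14,0],"hand":1},{"delta_pos":[0,0,0],"dr":[0,21,0],"hand":1},{"delta_pos":[0,0,0],"dr":[0,27,0],"hand":1},{"delta_pos":[0,0,0],"dr":[0,27,0],"hand":1}]' >/dev/null
python3 -m pendant '[{"delta_pos":[0,0,0],"dr":[0,0,5],"hand":1},{"delta_pos":[0,0,0],"dr":[0,0,10],"hand":1},{"delta_pos":[0,0,0],"dr":[0,0,15],"hand":1},{"delta_pos":[0,0,0],"dr":[0,0,20],"hand":1},{"delta_pos":[0,0,0],"dr":[0,0,25],"hand":1}]'
python3 -m pendant '[{"delta_pos":[0,0,0],"dr":[0,0,5],"hand":1},{"delta_pos":[0,0,0],"dr":[0,0,10],"hand":1},{"delta_pos":[0,0,0],"dr":[0,0,15],"hand":1},{"delta_pos":[0,0,0],"dr":[0,0,20],"hand":1},{"delta_pos":[0,0,0],"dr":[0,0,20],"hand":1}]'
python3 pour.py 22 145 45 50 60 70 80 100
python3 - <<'E'
from h import *
im,d,p=cam('side'); cv2.imwrite('pics/side1.png',im)
E
```

```text
time: 11.57
eef_pos: [0.6699, -0.2138, 0.1986]
tcp_rot: [0.465, 1.977, -1.992]
wrist_force: [0.5, 0.7, -1.8]
opening: 0.0596
time: 11.98
eef_pos: [0.6694, -0.2153, 0.2038]
tcp_rot: [0.701, 1.808, -1.798]
wrist_force: [0.8, -0.7, -3.8]
opening: 0.0593
{'time': np.float64(11.983), 'eef_pos': array([ 0.669, -0.215,  0.204]), 'tcp_rot': array([ 0.701,  1.808, -1.798]), 'wrist_force': array([ 0.785, -0.749, -3.839]), 'opening': np.float64(0.059)}
q [ 0.71  0.36 -0.42  2.03 -0.75  0.14 -0.51]
theta 45 [ 0.677 -0.216  0.162]
delta_pos [21.8 36.6  1.1]
dr [1.2 0.4 3.4]
theta 50 [ 0.676 -0.216  0.169]
delta_pos [18.3 29.9  1. ]
dr [1.2 0.4 8.4]
theta 60 [ 0.67  -0.216  0.183]
delta_pos [13.  15.8  0.7]
dr [ 1.3  0.3 18.4]
theta 70 [ 0.662 -0.216  0.196]
delta_pos [10.3  1.   0.4]
dr [ 1.3  0.2 28.4]
theta 80 [ 0.652 -0.215  0.208]
delta_pos [ 10.2 -14.1   0.1]
dr [ 1.3  0.1 38.4]
theta 100 [ 0.627 -0.214  0.224]
delta_pos [ 17.9 -43.2  -0.6]
dr [ 1.3 -0.2 58.4]
```

View pics/side1.png

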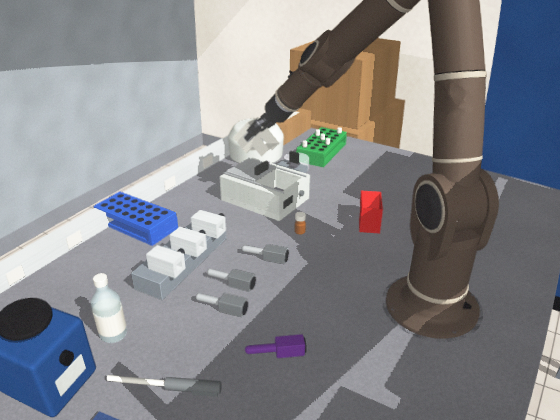

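The side view shows the gripper tilted over the bath's far end. The cup merges with the white globe behind it, at about (255,140), and the well is clear. Joint 6 is near its limit, so I'll go on in small tilts.

```bash
python3 -m pendant '[{"delta_pos":[6,8,0],"dr":[0,0,2],"hand":1},{"delta_pos":[12,15,0],"dr":[0.5,0,5],"hand":1},{"delta_pos":[18,20,1],"dr":[1,0,8],"hand":1},{"delta_pos":[18,24,1],"dr":[1,0,8],"hand":1}]'
python3 pour.py 22 145 55 60 65
python3 - <<'E'
from h import *
im,d,p=cam('side'); im=im.astype(np.uint8); a=cv2.resize(im[90:230,190:350],(800,700)); cv2.imwrite('pics/side2.png',a[:600])
im,d,p=cam('wrist'); cv2.imwrite('pics/w2.png',im)
E
```

```text
time: 12.37
eef_pos: [0.6796, -0.2399, 0.217]
tcp_rot: [0.746, 1.777, -1.735]
wrist_force: [0.7, -3.2, -2.3]
opening: 0.0595
{'time': np.float64(12.367), 'eef_pos': array([ 0.68 , -0.24 ,  0.217]), 'tcp_rot': array([ 0.746,  1.777, -1.735]), 'wrist_force': array([ 0.691, -3.247, -2.277]), 'opening': np.float64(0.06)}
q [ 0.89  0.4  -0.57  2.   -1.03  0.13 -0.16]
theta 55 [ 0.673 -0.216  0.176]
delta_pos [ 33.8  24.2 -23.1]
dr [2.4 0.2 9.5]
theta 60 [ 0.67  -0.216  0.183]
delta_pos [ 31.   17.2 -23.3]
dr [ 2.4  0.1 14.5]
theta 65 [ 0.666 -0.216  0.19 ]
delta_pos [ 28.9  10.  -23.6]
dr [ 2.4 -0.  19.5]
```

View pics/side2.png

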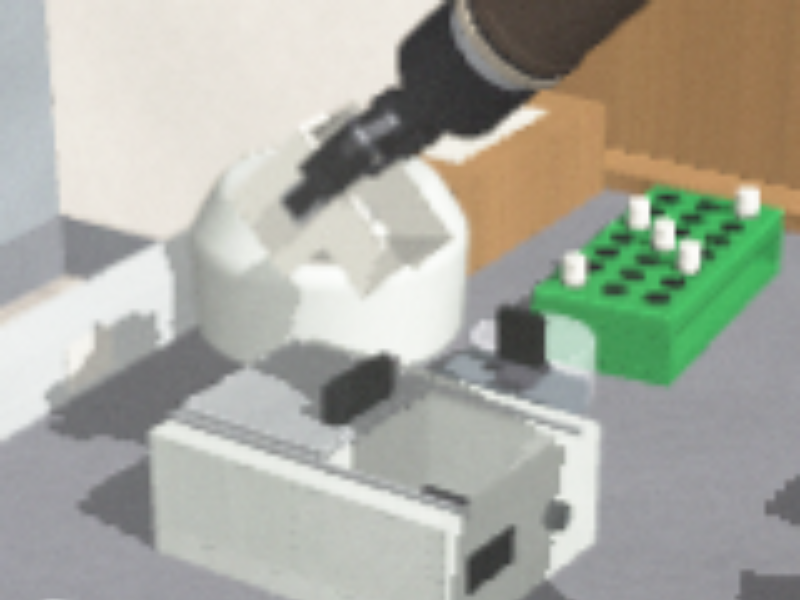

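The crop shows the cup tilted in the gripper at (340,210) with its beads still in, off to the right. Joints 5 and 6 are at their limits, so this wrist can't tip the cup toward the robot. Joint 5 does have range for tipping sideways, with the tool pointing right and the lip facing left. That needs a flipped grasp, so I'll set the cup down on the bench, regrasp it, and pour sideways.

```bash
python3 -m pendant '[{"delta_pos":[0,-5,0],"dr":[0,0,-6],"hand":1},{"delta_pos":[0,-5,0],"dr":[0,0,-12],"hand":1},{"delta_pos":[0,-5,0],"dr":[0,0,-18],"hand":1},{"delta_pos":[0,-5,0],"dr":[0,0,-24],"hand":1},{"delta_pos":[0,-5,0],"dr":[0,0,-30],"hand":1}]'
python3 -m pendant '[{"delta_pos":[0,0,0],"dr":[0,0,-6],"hand":1},{"delta_pos":[0,0,0],"dr":[0,0,-12],"hand":1},{"delta_pos":[0,0,0],"dr":[0,0,-15],"hand":1},{"delta_pos":[0,0,0],"dr":[0,0,-15],"hand":1}]'
python3 go.py 440 -230 200 88.1
```

```text
time: 12.88
eef_pos: [0.6745, -0.2351, 0.22]
tcp_rot: [0.436, 2.012, -1.944]
wrist_force: [1.7, 1.8, -3.8]
opening: 0.0594
time: 13.22
eef_pos: [0.6799, -0.231, 0.22]
tcp_rot: [0.175, 2.156, -2.082]
wrist_force: [0.8, 0.7, -1.7]
opening: 0.0591
{'time': np.float64(13.217), 'eef_pos': array([ 0.68 , -0.231,  0.22 ]), 'tcp_rot': array([ 0.175,  2.156, -2.082]), 'wrist_force': array([ 0.815,  0.694, -1.675]), 'opening': np.float64(0.059)}
q [ 0.1   0.5   0.3   1.53 -0.28  0.99 -1.06]
delta_pos [239.6 -23.3  -4.9]
dr [  2.2   2.8 -10.3]
```

```bash
python3 -m pendant '[{"delta_pos":[0,0,0],"dr":[1.1,1.4,-5],"hand":1},{"delta_pos":[0,0,0],"dr":[2.2,2.8,-10.3],"hand":1},{"delta_pos":[0,0,0],"dr":[2.2,2.8,-10.3],"hand":1}]' >/dev/null
python3 -m pendant '[{"delta_pos":[30,0,0],"dr":[0,0,0],"hand":1},{"delta_pos":[70,0,0],"dr":[0,0,0],"hand":1},{"delta_pos":[110,0,0],"dr":[0,0,0],"hand":1},{"delta_pos":[150,0,0],"dr":[0,0,0],"hand":1},{"delta_pos":[190,0,0],"dr":[0,0,0],"hand":1}]' >/dev/null
python3 -m pendant '[{"delta_pos":[30,20,0],"dr":[0,0,0],"hand":1},{"delta_pos":[50,50,0],"dr":[0,0,0],"hand":1},{"delta_pos":[50,70,0],"dr":[0,0,0],"hand":1},{"delta_pos":[50,70,0],"dr":[0,0,0],"hand":1}]' >/dev/null
python3 go.py 440 -230 34 88.1
```

```text
{'time': np.float64(14.217), 'eef_pos': array([ 0.433, -0.224,  0.146]), 'tcp_rot': array([-0.044, -2.205,  2.198]), 'wrist_force': array([-0.537,  0.715, -2.091]), 'opening': np.float64(0.059)}
q [ 0.07  0.29  0.37  2.04 -0.14  0.84 -1.09]
delta_pos [ -6.9 112.3   5.7]
dr [ 0.2 -0.4 -0. ]
```

```bash
python3 -m pendant '[{"delta_pos":[-3,35,3],"dr":[0,0,0],"hand":1},{"delta_pos":[-7,70,5],"dr":[0,0,0],"hand":1},{"delta_pos":[-7,98,5],"dr":[0,0,0],"hand":1},{"delta_pos":[-7,108,5],"dr":[0,0,0],"hand":1},{"delta_pos":[-7,111,5],"dr":[0,0,0],"hand":1}]'
python3 -m pendant '[{"delta_pos":[0,1,0],"dr":[0,0,0],"hand":1},{"delta_pos":[0,2,0],"dr":[0,0,0],"hand":1},{"delta_pos":[0,2,0],"dr":[0,0,0],"hand":1}]'
```

```text
time: 14.63
eef_pos: [0.4438, -0.2306, 0.0372]
tcp_rot: [-0.044, -2.204, 2.2]
wrist_force: [0.2, 0.6, -2.3]
opening: 0.0595
time: 14.88
eef_pos: [0.4455, -0.2316, 0.0377]
tcp_rot: [-0.049, -2.205, 2.204]
wrist_force: [-0.3, -0.7, -2.3]
opening: 0.0594
```

```bash
python3 -m pendant '[{"delta_pos":[0,2,0],"dr":[0,0,0],"hand":1},{"delta_pos":[0,4,0],"dr":[0,0,0],"hand":1},{"delta_pos":[0,5,0],"dr":[0,0,0],"hand":1},{"delta_pos":[0,5,0],"dr":[0,0,0],"hand":1}]'
python3 -m pendant '[{"delta_pos":[0,1,0],"dr":[0,0,0],"hand":1},{"delta_pos":[0,1,0],"dr":[0,0,0],"hand":1}]'
```

```text
time: 15.22
eef_pos: [0.4452, -0.2313, 0.0324]
tcp_rot: [-0.048, -2.205, 2.202]
wrist_force: [-0.8, 1.5, 10.3]
opening: 0.0593
time: 15.38
eef_pos: [0.4454, -0.2313, 0.0322]
tcp_rot: [-0.048, -2.206, 2.202]
wrist_force: [-4.4, 4.5, 23.6]
opening: 0.0596
```

```bash
python3 -m pendant '[{"delta_pos":[0,0,0],"dr":[0,0,0],"hand":-1},{"delta_pos":[0,0,0],"dr":[0,0,0],"hand":-1},{"delta_pos":[0,0,0],"dr":[0,0,0],"hand":-1},{"delta_pos":[0,-20,0],"dr":[0,0,0],"hand":-1},{"delta_pos":[0,-55,0],"dr":[0,0,0],"hand":-1}]' >/dev/null
python3 -m pendant '[{"delta_pos":[0,-40,0],"dr":[0,0,0],"hand":-1},{"delta_pos":[0,-75,0],"dr":[0,-7,0],"hand":-1},{"delta_pos":[0,-75,0],"dr":[0,-14,0],"hand":-1},{"delta_pos":[0,-75,0],"dr":[0,-21,0],"hand":-1},{"delta_pos":[0,-75,0],"dr":[0,-28,0],"hand":-1}]' >/dev/null
python3 -m pendant '[{"delta_pos":[0,0,0],"dr":[0,-7,0],"hand":-1},{"delta_pos":[0,0,0],"dr":[0,-14,0],"hand":-1},{"delta_pos":[0,0,0],"dr":[0,-21,0],"hand":-1},{"delta_pos":[0,0,0],"dr":[0,-28,0],"hand":-1},{"delta_pos":[0,0,0],"dr":[0,-35,0],"hand":-1}]' >/dev/null
python3 -m pendant '[{"delta_pos":[0,0,0],"dr":[0,-7,0],"hand":-1},{"delta_pos":[0,0,0],"dr":[0,-14,0],"hand":-1},{"delta_pos":[0,0,0],"dr":[0,-21,0],"hand":-1},{"delta_pos":[0,0,0],"dr":[0,-28,0],"hand":-1},{"delta_pos":[0,0,0],"dr":[0,-35,0],"hand":-1}]' >/dev/null
python3 -m pendant '[{"delta_pos":[0,0,0],"dr":[0,-7,0],"hand":-1},{"delta_pos":[0,0,0],"dr":[0,-14,0],"hand":-1},{"delta_pos":[0,0,0],"dr":[0,-21,0],"hand":-1},{"delta_pos":[0,0,0],"dr":[0,-28,0],"hand":-1},{"delta_pos":[0,0,0],"dr":[0,-35,0],"hand":-1}]' >/dev/null
python3 -m pendant '[{"delta_pos":[0,0,0],"dr":[0,-7,0],"hand":-1},{"delta_pos":[0,0,0],"dr":[0,-14,0],"hand":-1},{"delta_pos":[0,0,0],"dr":[0,-21,0],"hand":-1},{"delta_pos":[0,0,0],"dr":[0,-28,0],"hand":-1},{"delta_pos":[0,0,0],"dr":[0,-35,0],"hand":-1}]'
python3 - <<'E'
from m import *
import glob
im,d,p=cam('wrist'); W=cloud(d,p); cv2.imwrite('pics/w3.png',im)
m=np.hypot(W[...,0]-.425,W[...,1]+.231)<.085
print(rect(W,(0,0,560,420),.06,.09,extra=m,s=1))
im,d,p=cam('top'); cv2.imwrite('/tmp/t3.png',im); print(rect(cloud(d,p),(485,280,550,360),.06,.09))
E
python3 go.py 446 -231 100 88.1
```

```text
time: 17.88
eef_pos: [0.4439, -0.2313, 0.1599]
tcp_rot: [-1.561, 0.189, -0.192]
wrist_force: [-0.3, -0.1, 0.2]
opening: 0.0854
{'c': array([ 428.8, -230.6]), 's': array([ 60.3, 107. ]), 'a': 87.8, 'n': 5136, 'z': 76.9, 'mean': array([ 422.6, -232.7])}
{'c': array([ 411.5, -228.2]), 's': array([61.4, 71.3]), 'a': 87.6, 'n': 182, 'z': 74.4, 'mean': array([ 393.2, -221.8])}
{'time': np.float64(17.983), 'eef_pos': array([ 0.444, -0.231,  0.16 ]), 'tcp_rot': array([-1.56 ,  0.192, -0.195]), 'wrist_force': array([-0.126, -0.609, -0.026]), 'opening': np.float64(0.085)}
q [ 0.52  0.29 -0.16  1.97  0.06  0.89  1.65]
delta_pos [ 1.9 59.9  0.8]
dr [ -0.1 -12.2   0.1]
```

View pics/w3.png

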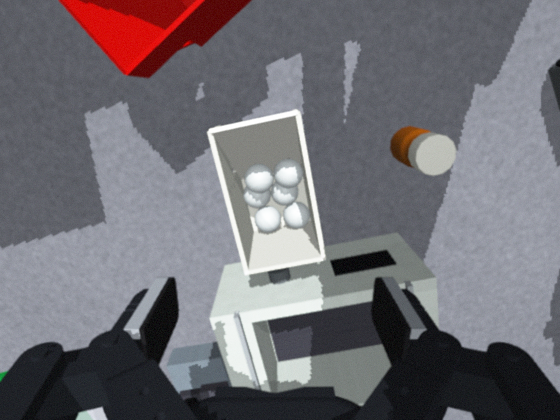

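The wrist view shows the white cup upright with all six beads at about (275,195), the red cup at upper left and the vial at (430,150), both clear. Regrasp it.

```bash
python3 -m pendant '[{"delta_pos":[2,0,0],"dr":[0,-7,0],"hand":-1},{"delta_pos":[2,0,0],"dr":[0,-12,0],"hand":-1},{"delta_pos":[2,40,0],"dr":[0,-12,0],"hand":-1},{"delta_pos":[2,80,0],"dr":[0,-12,0],"hand":-1},{"delta_pos":[2,110,0],"dr":[0,-12,0],"hand":-1}]' 60 >/dev/null
python3 -m pendant '[{"delta_pos":[0,18,0],"dr":[0,0,0],"hand":-1},{"delta_pos":[0,18,0],"dr":[0,0,0],"hand":-1}]'
python3 -m pendant '[{"delta_pos":[0,0,0],"dr":[0,0,0],"hand":1},{"delta_pos":[0,0,0],"dr":[0,0,0],"hand":1},{"delta_pos":[0,0,0],"dr":[0,0,0],"hand":1},{"delta_pos":[0,0,0],"dr":[0,0,0],"hand":1},{"delta_pos":[0,0,0],"dr":[0,0,0],"hand":1}]'
python3 -m pendant '[{"delta_pos":[0,-25,0],"dr":[0,0,0],"hand":1},{"delta_pos":[0,-65,0],"dr":[0,0,0],"hand":1},{"delta_pos":[0,-105,0],"dr":[0,0,0],"hand":1},{"delta_pos":[0,-145,0],"dr":[0,0,0],"hand":1},{"delta_pos":[0,-180,0],"dr":[0,0,0],"hand":1}]'
cat > pour.py <<'E'
from h import *
import sys
# sideways pour: cup x along bath +y, lip at bath (lx,ly,lz); flipped grasp: tool=[-xc,-zc,-yc]
yaw=np.radians(-1.9); bx=np.array([np.cos(yaw),np.sin(yaw),0]); by=np.array([-bx[1],bx[0],0]); ez=np.array([0,0,1.])
well=np.array([.5706,-.2125,0]); lx,ly,lz=map(float,sys.argv[1:4])
st(); print('q',np.round(bot.read_state()['q'],2))
for a in sys.argv[4:]:
    t=np.radians(float(a)); xc=by*np.cos(t)-ez*np.sin(t); zc=np.cos(t)*ez+np.sin(t)*by; yc=np.cross(zc,xc)
    P=well+(lx*bx+ly*by+lz*ez)/1000-.072*xc-.048*zc
    print('theta',a,np.round(P,3)); todelta(P,np.c_[-xc,-zc,-yc])
E
python3 pour.py 0 -25 160 0 30 60
```

```text
time: 18.57
eef_pos: [0.4436, -0.2305, 0.0284]
tcp_rot: [-1.567, 0.037, -0.031]
wrist_force: [-0.7, 0.3, 1.0]
opening: 0.0853
time: 18.98
eef_pos: [0.4472, -0.2321, 0.0336]
tcp_rot: [-1.57, 0.028, -0.035]
wrist_force: [-0.1, 0.1, 6.3]
opening: 0.0595
time: 19.4
eef_pos: [0.4457, -0.2318, 0.2152]
tcp_rot: [-1.57, 0.028, -0.034]
wrist_force: [0.1, -0.9, -3.4]
opening: 0.0594
{'time': np.float64(19.4), 'eef_pos': array([ 0.446, -0.232,  0.215]), 'tcp_rot': array([-1.57 ,  0.028, -0.034]), 'wrist_force': array([ 0.1  , -0.883, -3.425]), 'opening': np.float64(0.059)}
q [ 0.56  0.23 -0.21  1.9   0.05  1.02  1.86]
theta 0 [ 0.567 -0.309  0.112]
delta_pos [124.3 103.6 -72.9]
dr [-0.2 89.6  0.1]
theta 30 [ 0.567 -0.324  0.154]
delta_pos [124.6  61.2 -87.2]
dr [-23.6  87.3 -23.4]
theta 60 [ 0.567 -0.315  0.198]
delta_pos [124.7  17.3 -78.4]
dr [-46.7  80.5 -46.7]
```

```bash
python3 -m pendant '[{"delta_pos":[25,0,-16],"dr":[0,0,0],"hand":1},{"delta_pos":[55,0,-35],"dr":[0,0,0],"hand":1},{"delta_pos":[90,0,-57],"dr":[0,0,0],"hand":1},{"delta_pos":[124,0,-80],"dr":[0,7,0],"hand":1},{"delta_pos":[124,0,-80],"dr":[0,14,0],"hand":1}]' >/dev/null
python3 -m pendant '[{"delta_pos":[0,0,0],"dr":[0,7,0],"hand":1},{"delta_pos":[0,0,0],"dr":[0,14,0],"hand":1},{"delta_pos":[0,0,0],"dr":[0,21,0],"hand":1},{"delta_pos":[0,0,0],"dr":[0,28,0],"hand":1},{"delta_pos":[0,0,0],"dr":[0,35,0],"hand":1}]' >/dev/null
python3 -m pendant '[{"delta_pos":[0,0,0],"dr":[0,7,0],"hand":1},{"delta_pos":[0,0,0],"dr":[0,14,0],"hand":1},{"delta_pos":[0,0,0],"dr":[0,21,0],"hand":1},{"delta_pos":[0,0,0],"dr":[0,28,0],"hand":1},{"delta_pos":[0,0,0],"dr":[0,35,0],"hand":1}]' >/dev/null
python3 pour.py 0 -25 160 0 25 45
python3 -m pendant '[{"delta_pos":[0,0,0],"dr":[0,5.6,-4],"hand":1},{"delta_pos":[0,0,0],"dr":[0,5.6,-8],"hand":1},{"delta_pos":[0,0,0],"dr":[0,5.6,-13],"hand":1},{"delta_pos":[0,0,0],"dr":[0,5.6,-18],"hand":1},{"delta_pos":[0,0,0],"dr":[0,5.6,-24],"hand":1}]' >/dev/null
python3 pour.py 0 -25 160 25 45
```

```text
{'time': np.float64(20.65), 'eef_pos': array([ 0.566, -0.316,  0.212]), 'tcp_rot': array([-1.234,  1.165, -1.165]), 'wrist_force': array([ 0.269,  0.367, -2.611]), 'opening': np.float64(0.06)}
q [ 0.34  0.47  0.14  1.57 -0.07  1.11  0.56]
theta 0 [ 0.567 -0.309  0.112]
delta_pos [ -6.7 100.4   1.4]
dr [-0.1  5.3 -0.1]
theta 25 [ 0.567 -0.323  0.147]
delta_pos [ 6.7 65.5  0.2]
dr [ -1.3   5.2 -25.1]
theta 45 [ 0.567 -0.322  0.177]
delta_pos [ 6.  35.4  0.3]
dr [ -2.2   5.  -45.1]
{'time': np.float64(21.067), 'eef_pos': array([ 0.567, -0.317,  0.214]), 'tcp_rot': array([-1.48 ,  0.992, -1.549]), 'wrist_force': array([-0.265, -0.765, -3.291]), 'opening': np.float64(0.06)}
q [-0.02  0.4   0.32  1.76  0.36  0.9   0.02]
theta 25 [ 0.567 -0.323  0.147]
delta_pos [-22.   63.1  -1.1]
dr [-1.4 -0.5 -0.9]
theta 45 [ 0.567 -0.322  0.177]
delta_pos [-10.4  35.4  -0.3]
dr [ -1.3  -0.7 -20.9]
```

```bash
python3 -m pendant '[{"delta_pos":[0,0,0],"dr":[0,0,-5],"hand":1},{"delta_pos":[0,0,0],"dr":[-0.5,0,-10],"hand":1},{"delta_pos":[0,0,0],"dr":[-1,-0.5,-15],"hand":1},{"delta_pos":[0,0,0],"dr":[-1.3,-0.7,-20],"hand":1},{"delta_pos":[0,0,0],"dr":[-1.3,-0.7,-25],"hand":1}]' >/dev/null
python3 pour.py 0 -25 160 50 60 70 80 90 100
```

```text
{'time': np.float64(21.483), 'eef_pos': array([ 0.567, -0.316,  0.213]), 'tcp_rot': array([-1.805,  0.707, -1.826]), 'wrist_force': array([ 0.752,  0.618, -3.138]), 'opening': np.float64(0.06)}
q [-0.36  0.52  0.49  1.87  0.8   0.93 -0.5 ]
theta 50 [ 0.567 -0.32   0.184]
delta_pos [-18.5  22.5  -0.2]
dr [-0.1  0.1 -1. ]
theta 60 [ 0.567 -0.315  0.198]
delta_pos [-11.5   9.1  -0.2]
dr [ -0.1   0.1 -11. ]
theta 70 [ 0.567 -0.307  0.211]
delta_pos [-6.9 -5.3 -0.1]
dr [ -0.1   0.1 -21. ]
theta 80 [ 0.568 -0.297  0.223]
delta_pos [ -4.8 -20.2  -0.1]
dr [ -0.1   0.1 -31. ]
theta 90 [ 0.568 -0.285  0.232]
delta_pos [ -5.4 -35.3  -0.1]
dr [ -0.1   0.1 -41. ]
theta 100 [ 0.569 -0.272  0.239]
delta_pos [ -8.6 -50.   -0.1]
dr [ -0.1   0.  -51. ]
```

```bash
python3 -m pendant '[{"delta_pos":[-6,10,0],"dr":[0,0,0],"hand":1},{"delta_pos":[-12,15,0],"dr":[0,0,-3],"hand":1},{"delta_pos":[-13,12,0],"dr":[0,0,-7],"hand":1},{"delta_pos":[-11.5,9,0],"dr":[0,0,-10],"hand":1},{"delta_pos":[-11,7,0],"dr":[0,0,-12.5],"hand":1}]'
python3 pour.py 0 -25 160 65 70 75 80 90
python3 - <<'E'
from h import *
im,d,p=cam('side'); a=cv2.resize(im[90:230,190:350],(800,700)); cv2.imwrite('pics/side3.png',a[:600])
E
```

```text
time: 21.9
eef_pos: [0.5663, -0.3147, 0.1983]
tcp_rot: [-1.949, 0.533, -1.958]
wrist_force: [1.0, 0.6, -2.3]
opening: 0.0593
{'time': np.float64(21.9), 'eef_pos': array([ 0.566, -0.315,  0.198]), 'tcp_rot': array([-1.949,  0.533, -1.958]), 'wrist_force': array([ 0.977,  0.64 , -2.272]), 'opening': np.float64(0.059)}
q [-0.48  0.67  0.56  1.92  0.95  0.96 -0.74]
theta 65 [ 0.567 -0.311  0.205]
delta_pos [ 4.2 -6.2  0.9]
dr [ 0.1  0.2 -3.7]
theta 70 [ 0.567 -0.307  0.211]
delta_pos [  7.7 -12.9   0.9]
dr [ 0.1  0.2 -8.7]
theta 75 [ 0.568 -0.302  0.217]
delta_pos [ 10.6 -19.8   0.8]
dr [  0.1   0.2 -13.7]
theta 80 [ 0.568 -0.297  0.223]
delta_pos [ 12.9 -27.    0.8]
dr [  0.1   0.2 -18.7]
theta 90 [ 0.568 -0.285  0.232]
delta_pos [ 15.5 -41.9   0.8]
dr [  0.1   0.2 -28.7]
```

View pics/side3.png

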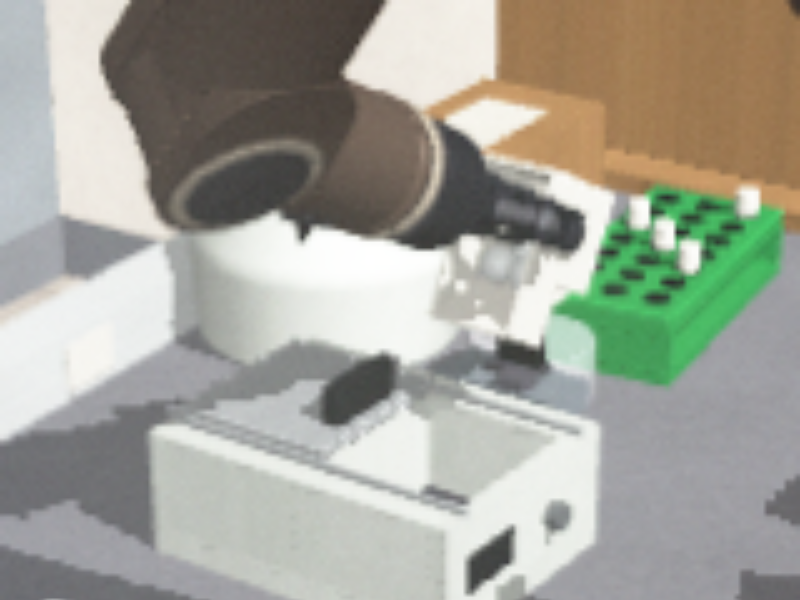

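The side crop shows the cup tilted about 60° at (530,260), its lip over the well's right half, with beads on the ramp at (495,265). Keep tipping slowly.

```bash
python3 -m pendant '[{"delta_pos":[2,-3,0],"dr":[0,0,-2],"hand":1},{"delta_pos":[4,-6,0.5],"dr":[0,0,-4],"hand":1},{"delta_pos":[6,-9,1],"dr":[0,0,-6],"hand":1},{"delta_pos":[8,-13,1],"dr":[0,0,-9],"hand":1},{"delta_pos":[10.6,-20,1],"dr":[0,0,-14],"hand":1}]'
python3 -m pendant '[{"delta_pos":[0,0,0],"dr":[0,0,0],"hand":1},{"delta_pos":[0,0,0],"dr":[0,0,0],"hand":1},{"delta_pos":[0,0,0],"dr":[0,0,0],"hand":1},{"delta_pos":[0,0,0],"dr":[0,0,0],"hand":1},{"delta_pos":[0,0,0],"dr":[0,0,0],"hand":1}]'
python3 pour.py 0 -25 160 85 90 100 110
```

```text
time: 22.37
eef_pos: [0.5677, -0.3038, 0.2198]
tcp_rot: [-2.096, 0.307, -2.107]
wrist_force: [0.4, -0.9, -2.6]
opening: 0.0591
time: 22.78
eef_pos: [0.5678, -0.3032, 0.2191]
tcp_rot: [-2.096, 0.307, -2.103]
wrist_force: [-0.7, -0.1, -1.7]
opening: 0.0592
{'time': np.float64(22.783), 'eef_pos': array([ 0.568, -0.303,  0.219]), 'tcp_rot': array([-2.096,  0.307, -2.103]), 'wrist_force': array([-0.743, -0.129, -1.722]), 'opening': np.float64(0.059)}
q [-0.59  0.8   0.62  1.93  1.04  1.08 -0.9 ]
theta 85 [ 0.568 -0.292  0.228]
delta_pos [  5.2 -13.4  -0.2]
dr [ 0.1  0.1 -9.7]
theta 90 [ 0.568 -0.285  0.232]
delta_pos [  8.  -20.4  -0.3]
dr [  0.1   0.1 -14.7]
theta 100 [ 0.569 -0.272  0.239]
delta_pos [ 11.6 -35.1  -0.3]
dr [  0.1   0.1 -24.7]
theta 110 [ 0.569 -0.258  0.244]
delta_pos [ 12.7 -50.1  -0.3]
dr [  0.1   0.1 -34.7]
```

```bash
python3 -m pendant '[{"delta_pos":[3,-7,0],"dr":[0,0,-5],"hand":1},{"delta_pos":[5,-13,0],"dr":[0,0,-9],"hand":1},{"delta_pos":[8,-20,0],"dr":[0,0,-15],"hand":1},{"delta_pos":[10,-27,0],"dr":[0,0,-20],"hand":1},{"delta_pos":[11.6,-35,0],"dr":[0,0,-25],"hand":1}]'
python3 -m pendant '[{"delta_pos":[0,0,0],"dr":[0,0,0],"hand":1},{"delta_pos":[0,0,0],"dr":[0,0,0],"hand":1},{"delta_pos":[0,0,0],"dr":[0,0,0],"hand":1},{"delta_pos":[0,0,0],"dr":[0,0,0],"hand":1},{"delta_pos":[0,0,0],"dr":[0,0,0],"hand":1}]'
python3 - <<'E'
from h import *
im,d,p=cam('side'); a=cv2.resize(im[90:230,190:350],(800,700)); cv2.imwrite('pics/side4.png',a[:600])
E
```

```text
time: 23.2
eef_pos: [0.5696, -0.271, 0.2388]
tcp_rot: [2.115, 0.16, 2.106]
wrist_force: [-0.7, -1.2, -1.4]
opening: 0.0595
time: 23.62
eef_pos: [0.569, -0.2721, 0.2395]
tcp_rot: [2.116, 0.153, 2.109]
wrist_force: [-0.3, 0.0, -1.0]
opening: 0.0596
```

View pics/side4.png

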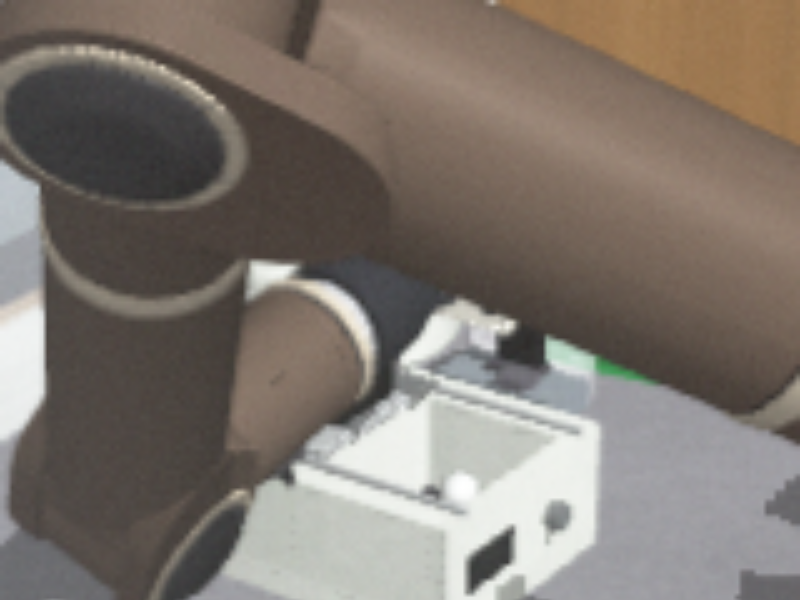

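The arm hides most of the well, but a bead shows inside it at (460,490), and the wrist load has fallen to about the empty cup's weight. Tilting back.

```bash
python3 -m pendant '[{"delta_pos":[0,-4,0],"dr":[0,0,6],"hand":1},{"delta_pos":[0,0,0],"dr":[0,0,12],"hand":1},{"delta_pos":[0,0,0],"dr":[0,0,18],"hand":1},{"delta_pos":[0,0,0],"dr":[0,0,24],"hand":1},{"delta_pos":[0,0,0],"dr":[0,0,30],"hand":1}]' >/dev/null
python3 -m pendant '[{"delta_pos":[0,0,0],"dr":[0,0,6],"hand":1},{"delta_pos":[0,0,0],"dr":[0,0,12],"hand":1},{"delta_pos":[0,0,0],"dr":[0,0,18],"hand":1},{"delta_pos":[0,0,0],"dr":[0,0,24],"hand":1},{"delta_pos":[0,0,0],"dr":[0,0,30],"hand":1}]' 
python3 -m pendant '[{"delta_pos":[0,0,0],"dr":[0,0,6],"hand":1},{"delta_pos":[0,0,0],"dr":[0,0,12],"hand":1},{"delta_pos":[0,0,0],"dr":[0,0,18],"hand":1},{"delta_pos":[0,0,0],"dr":[0,0,24],"hand":1},{"delta_pos":[0,0,0],"dr":[0,0,30],"hand":1}]' 
python3 go.py 446 -231 200 -2
```

```text
time: 24.5
eef_pos: [0.5691, -0.2713, 0.2401]
tcp_rot: [-1.698, 0.825, -1.725]
wrist_force: [-0.1, -0.4, -2.3]
opening: 0.0593
time: 24.92
eef_pos: [0.5689, -0.2718, 0.2407]
tcp_rot: [-1.324, 1.146, -1.362]
wrist_force: [-0.2, -0.3, -2.5]
opening: 0.0595
{'time': np.float64(24.917), 'eef_pos': array([ 0.569, -0.272,  0.241]), 'tcp_rot': array([-1.324,  1.146, -1.362]), 'wrist_force': array([-0.183, -0.321, -2.473]), 'opening': np.float64(0.059)}
q [0.05 0.38 0.31 1.65 0.06 1.07 0.27]
delta_pos [ -43.3   33.4 -124.2]
dr [-0.1  0.1 10.1]
```

```bash
python3 -m pendant '[{"delta_pos":[0,0,0],"dr":[0,0,5],"hand":1},{"delta_pos":[0,0,0],"dr":[0,0,10],"hand":1},{"delta_pos":[-12,0,-30],"dr":[0,0,10],"hand":1},{"delta_pos":[-25,0,-65],"dr":[0,0,10],"hand":1},{"delta_pos":[-40,0,-105],"dr":[0,0,10],"hand":1}]' >/dev/null
python3 -m pendant '[{"delta_pos":[0,0,-20],"dr":[0,0,0],"hand":1},{"delta_pos":[0,0,-35],"dr":[0,0,0],"hand":1},{"delta_pos":[0,0,-35],"dr":[0,0,0],"hand":1}]'
python3 - <<'E'
from h import *
im,d,p=cam('top'); a=cv2.resize(im[90:270,290:430],None,fx=3.3,fy=3.3,interpolation=cv2.INTER_CUBIC)
b,d,p=cam('side'); b=cv2.resize(b[130:230,210:320],None,fx=3,fy=3,interpolation=cv2.INTER_CUBIC)
o=np.zeros((600,800,3),np.uint8); o[:a.shape[0],:a.shape[1]]=a; o[:b.shape[0],465:465+b.shape[1]]=b
cv2.imwrite('pics/after.png',o)
f=[bot.read_state()['wrist_force'][2] for _ in range(1)]; print(f)
E
python3 go.py 446 -231 200 -2
```

```text
time: 25.58
eef_pos: [0.4275, -0.2285, 0.2325]
tcp_rot: [-1.199, 1.235, -1.239]
wrist_force: [0.1, -0.3, -1.9]
opening: 0.0596
[np.float64(-1.0419928240619754)]
{'time': np.float64(25.683), 'eef_pos': array([ 0.431, -0.228,  0.233]), 'tcp_rot': array([-1.199,  1.232, -1.239]), 'wrist_force': array([ 0.567, -0.037, -1.042]), 'opening': np.float64(0.06)}
q [ 0.15  0.17  0.27  1.93 -0.04  1.04  0.4 ]
delta_pos [ 1.9 32.6 15. ]
dr [0.  0.  0.4]
```

View pics/after.png

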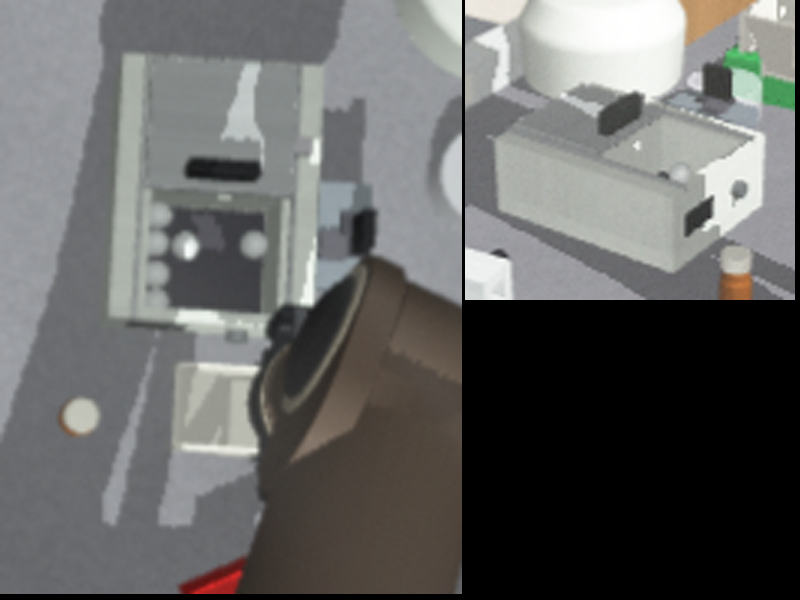

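All six beads are in the well: four along the left wall at crop (158,215–298), plus (185,245) and (253,243). Now set the empty cup down.

```bash
python3 -m pendant '[{"delta_pos":[8,40,5],"dr":[0,0,0],"hand":1},{"delta_pos":[15,80,5],"dr":[0,0,0],"hand":1},{"delta_pos":[15,120,5],"dr":[0,0,0],"hand":1},{"delta_pos":[15,155,5],"dr":[0,0,0],"hand":1},{"delta_pos":[15,180,5],"dr":[0,0,0.3],"hand":1}]' >/dev/null
python3 -m pendant '[{"delta_pos":[0,5,0],"dr":[0,0,0],"hand":1},{"delta_pos":[0,9,0],"dr":[0,0,0],"hand":1},{"delta_pos":[0,12,0],"dr":[0,0,0],"hand":1},{"delta_pos":[0,12,0],"dr":[0,0,0],"hand":1}]'
python3 -m pendant '[{"delta_pos":[0,2,0],"dr":[0,0,0],"hand":1},{"delta_pos":[0,4,0],"dr":[0,0,0],"hand":1},{"delta_pos":[0,4,0],"dr":[0,0,0],"hand":1}]'
```

```text
time: 26.43
eef_pos: [0.4365, -0.2446, 0.0406]
tcp_rot: [-1.196, 1.233, -1.235]
wrist_force: [1.2, -0.1, -0.4]
opening: 0.059
time: 26.68
eef_pos: [0.4359, -0.2442, 0.0363]
tcp_rot: [-1.196, 1.234, -1.234]
wrist_force: [-0.2, 0.6, -1.5]
opening: 0.0596
```

```bash
python3 -m pendant '[{"delta_pos":[0,1.5,0],"dr":[0,0,0],"hand":1},{"delta_pos":[0,3,0],"dr":[0,0,0],"hand":1},{"delta_pos":[0,3,0],"dr":[0,0,0],"hand":1}]'
python3 -m pendant '[{"delta_pos":[0,1,0],"dr":[0,0,0],"hand":1},{"delta_pos":[0,1,0],"dr":[0,0,0],"hand":1}]'
```

```text
time: 26.93
eef_pos: [0.4357, -0.2442, 0.0337]
tcp_rot: [-1.196, 1.234, -1.234]
wrist_force: [-3.6, 2.4, 10.6]
opening: 0.0597
time: 27.1
eef_pos: [0.4357, -0.2442, 0.0336]
tcp_rot: [-1.195, 1.234, -1.234]
wrist_force: [-7.3, 4.8, 24.8]
opening: 0.0593
```

```bash
python3 -m pendant '[{"delta_pos":[0,0,0],"dr":[0,0,0],"hand":-1},{"delta_pos":[0,0,0],"dr":[0,0,0],"hand":-1},{"delta_pos":[0,0,0],"dr":[0,0,0],"hand":-1},{"delta_pos":[0,-20,0],"dr":[0,0,0],"hand":-1},{"delta_pos":[0,-55,0],"dr":[0,0,0],"hand":-1}]' >/dev/null
python3 -m pendant '[{"delta_pos":[0,-40,0],"dr":[0,0,0],"hand":-1},{"delta_pos":[0,-80,0],"dr":[0,0,0],"hand":-1},{"delta_pos":[0,-100,20],"dr":[0,0,0],"hand":-1},{"delta_pos":[0,-100,60],"dr":[0,0,0],"hand":-0.4},{"delta_pos":[-10,-100,100],"dr":[0,0,0],"hand":-0.4}]' >/dev/null
python3 go.py 635.4 -215 105 -1.9
```

```text
{'time': np.float64(27.933), 'eef_pos': array([ 0.537, -0.24 ,  0.189]), 'tcp_rot': array([-1.193,  1.233, -1.24 ]), 'wrist_force': array([ 0.186, -1.424,  0.503]), 'opening': np.float64(0.064)}
q [ 0.14  0.39  0.26  1.75 -0.11  1.01  0.4 ]
delta_pos [-28.8  84.2  96.9]
dr [-0.1 -0.2  0.2]
```

```bash
python3 -m pendant '[{"delta_pos":[-10,0,35],"dr":[0,0,0],"hand":-0.4},{"delta_pos":[-20,0,70],"dr":[0,0,0],"hand":-0.4},{"delta_pos":[-28,20,97],"dr":[0,0,0],"hand":-0.4},{"delta_pos":[-28,22,97],"dr":[0,0,0],"hand":-0.4}]' >/dev/null
python3 go.py 635.4 -215 105 -1.9
python3 - <<'E'
from m import *
im,d,p=cam('wrist'); W=cloud(d,p)
d2=np.hypot(W[...,0]-.6354,W[...,1]+.215)<.05
print(rect(W,(0,0,560,420),.110,.13,extra=d2,s=1))
E
```

```text
{'time': np.float64(28.267), 'eef_pos': array([ 0.638, -0.208,  0.16 ]), 'tcp_rot': array([-1.199,  1.233, -1.226]), 'wrist_force': array([-1.265,  1.444, -0.874]), 'opening': np.float64(0.06)}
q [ 0.08  0.56  0.24  1.56 -0.14  1.05  0.33]
delta_pos [ 7.5 54.6 -2. ]
dr [ 0.3  0.4 -0.1]
{'c': array([ 635.2, -216.5]), 's': array([59.5, 14.1]), 'a': 88.4, 'n': 2198, 'z': 120.6, 'mean': array([ 635.4, -213.2])}
```

```bash
python3 -m pendant '[{"delta_pos":[8,28,-2],"dr":[0,0,0],"hand":-0.4},{"delta_pos":[8,54,-2],"dr":[0,0,0],"hand":-0.4},{"delta_pos":[8,54,-2],"dr":[0,0,0],"hand":-0.4},{"delta_pos":[8,54,-2],"dr":[0,0,0],"hand":1},{"delta_pos":[8,54,-2],"dr":[0,0,0],"hand":1}]' 40 >/dev/null
python3 -m pendant '[{"delta_pos":[0,0,0],"dr":[0,0,0],"hand":1},{"delta_pos":[0,0,0],"dr":[0,0,0],"hand":1},{"delta_pos":[0,0,0],"dr":[0,0,0],"hand":1},{"delta_pos":[0,0,0],"dr":[0,0,0],"hand":1}]' 
python3 -m pendant '[{"delta_pos":[0,0,-12],"dr":[0,0,0],"hand":1},{"delta_pos":[0,0,-30],"dr":[0,0,0],"hand":1},{"delta_pos":[0,0,-50],"dr":[0,0,0],"hand":1},{"delta_pos":[0,0,-70],"dr":[0,0,0],"hand":1},{"delta_pos":[0,0,-85],"dr":[0,0,0],"hand":1}]'
python3 -m pendant '[{"delta_pos":[0,0,-10],"dr":[0,0,0],"hand":1},{"delta_pos":[0,0,-18],"dr":[0,0,0],"hand":1},{"delta_pos":[0,0,-21],"dr":[0,0,0],"hand":1},{"delta_pos":[0,0,-22],"dr":[0,0,0],"hand":1},{"delta_pos":[0,0,-22],"dr":[0,0,0],"hand":1}]'
```

```text
time: 29.07
eef_pos: [0.6328, -0.2208, 0.1123]
tcp_rot: [-1.195, 1.232, -1.235]
wrist_force: [-0.5, 0.0, 7.3]
opening: 0.0126
time: 29.48
eef_pos: [0.5473, -0.2176, 0.1123]
tcp_rot: [-1.194, 1.231, -1.235]
wrist_force: [3.2, 0.3, 4.1]
opening: 0.013
time: 29.9
eef_pos: [0.5295, -0.2169, 0.1124]
tcp_rot: [-1.191, 1.226, -1.238]
wrist_force: [11.6, -0.2, -4.5]
opening: 0.0126
```

```bash
python3 -m pendant '[{"delta_pos":[0,0,-1],"dr":[0,0,0],"hand":1},{"delta_pos":[0,0,-2],"dr":[0,0,0],"hand":1},{"delta_pos":[0,0,-2],"dr":[0,0,0],"hand":1}]'
python3 -m pendant '[{"delta_pos":[0,0,2],"dr":[0,0,0],"hand":-0.4},{"delta_pos":[0,0,2],"dr":[0,0,0],"hand":-0.4},{"delta_pos":[0,-35,2],"dr":[0,0,0],"hand":-0.4},{"delta_pos":[0,-70,2],"dr":[0,0,0],"hand":-0.4}]'
python3 - <<'E'
from m import *
im,d,p=cam('wrist'); W=cloud(d,p)
d2=np.hypot(W[...,0]-.5308,W[...,1]+.212)<.05
print(rect(W,(0,0,560,420),.110,.13,extra=d2,s=1))
E
python3 go.py 586.5 -332.5 160 88.1
```

```text
time: 30.15
eef_pos: [0.5294, -0.2169, 0.1124]
tcp_rot: [-1.19, 1.222, -1.24]
wrist_force: [18.8, -1.1, -9.5]
opening: 0.0128
time: 30.48
eef_pos: [0.5225, -0.2164, 0.1794]
tcp_rot: [-1.2, 1.24, -1.23]
wrist_force: [0.6, -0.2, 0.1]
opening: 0.0585
{'c': array([ 530.4, -212.9]), 's': array([60. , 13.9]), 'a': 88.2, 'n': 1981, 'z': 120.6, 'mean': array([ 530.2, -210.2])}
{'time': np.float64(30.533), 'eef_pos': array([ 0.527, -0.218,  0.188]), 'tcp_rot': array([-1.193,  1.23 , -1.238]), 'wrist_force': array([ 2.249, -1.119,  4.839]), 'opening': np.float64(0.06)}
q [ 0.11  0.36  0.26  1.8  -0.11  0.99  0.37]
delta_pos [112.1  28.3  63.7]
dr [-0.3 90.   0. ]
```

```bash
python3 -m pendant '[{"delta_pos":[28,0,16],"dr":[0,7,0],"hand":-0.4},{"delta_pos":[56,5,32],"dr":[0,14,0],"hand":-0.4},{"delta_pos":[84,15,48],"dr":[0,21,0],"hand":-0.4},{"delta_pos":[112,25,64],"dr":[0,28,0],"hand":-0.4},{"delta_pos":[112,25,64],"dr":[0,35,0],"hand":-0.4}]' >/dev/null
python3 -m pendant '[{"delta_pos":[0,0,0],"dr":[0,7,0],"hand":-0.4},{"delta_pos":[0,0,0],"dr":[0,14,0],"hand":-0.4},{"delta_pos":[0,0,0],"dr":[0,21,0],"hand":-0.4},{"delta_pos":[0,0,0],"dr":[0,28,0],"hand":-0.4},{"delta_pos":[0,0,0],"dr":[0,35,0],"hand":-0.4}]' >/dev/null
python3 -m pendant '[{"delta_pos":[0,0,0],"dr":[0,7,0],"hand":-0.4},{"delta_pos":[0,0,0],"dr":[0,14,0],"hand":-0.4},{"delta_pos":[0,0,0],"dr":[0,20,0],"hand":-0.4},{"delta_pos":[0,0,0],"dr":[0,20,0],"hand":-0.4}]'
python3 - <<'E'
from m import *
im,d,p=cam('wrist'); W=cloud(d,p)
d2=np.hypot(W[...,0]-.5865,W[...,1]+.3325)<.03
print(rect(W,(0,0,560,420),.118,.14,extra=d2,s=1))
E
python3 go.py 586.5 -332.8 105 88.1
```

```text
time: 31.7
eef_pos: [0.5845, -0.3307, 0.1551]
tcp_rot: [-0.037, -2.199, 2.202]
wrist_force: [0.3, -0.5, -0.4]
opening: 0.06
{'c': array([ 586.4, -332.3]), 's': array([12. , 33.4]), 'a': 87.7, 'n': 1337, 'z': 129.3, 'mean': array([ 588.7, -332.3])}
{'time': np.float64(31.75), 'eef_pos': array([ 0.585, -0.331,  0.155]), 'tcp_rot': array([-0.03 , -2.202,  2.205]), 'wrist_force': array([-0.604,  0.401,  0.685]), 'opening': np.float64(0.06)}
q [ 0.02  0.63  0.64  1.58 -0.41  1.07 -0.83]
delta_pos [-2.2 50.2  2. ]
dr [-0.1  0.1  0.2]
```

```bash
python3 -m pendant '[{"delta_pos":[-2,25,2],"dr":[0,0,0],"hand":-0.4},{"delta_pos":[-2,50,2],"dr":[0,0,0],"hand":-0.4},{"delta_pos":[-2,50,2],"dr":[0,0,0],"hand":-0.4},{"delta_pos":[-2,50,2],"dr":[0,0,0],"hand":1},{"delta_pos":[-2,50,2],"dr":[0,0,0],"hand":1}]' 40 >/dev/null
python3 -m pendant '[{"delta_pos":[0,0,0],"dr":[0,0,0],"hand":1},{"delta_pos":[0,0,0],"dr":[0,0,0],"hand":1},{"delta_pos":[0,0,0],"dr":[0,0,0],"hand":1},{"delta_pos":[0,0,0],"dr":[0,0,0],"hand":1}]' 
python3 -m pendant '[{"delta_pos":[0,0,-8],"dr":[0,0,0],"hand":1},{"delta_pos":[0,0,-16],"dr":[0,0,0],"hand":1},{"delta_pos":[0,0,-22],"dr":[0,0,0],"hand":1},{"delta_pos":[0,0,-24],"dr":[0,0,0],"hand":1},{"delta_pos":[0,0,-26],"dr":[0,0,0],"hand":1}]'
```

```text
time: 32.5
eef_pos: [0.5875, -0.3328, 0.1071]
tcp_rot: [-0.035, -2.203, 2.206]
wrist_force: [-1.5, 2.3, 4.7]
opening: 0.0116
time: 32.92
eef_pos: [0.5883, -0.3087, 0.1072]
tcp_rot: [-0.036, -2.199, 2.211]
wrist_force: [0.8, -8.6, 3.5]
opening: 0.0108
```

```bash
python3 -m pendant '[{"delta_pos":[0,0,0],"dr":[0,0,0],"hand":-0.4},{"delta_pos":[0,0,0],"dr":[0,0,0],"hand":-0.4},{"delta_pos":[0,-35,0],"dr":[0,0,0],"hand":-0.4},{"delta_pos":[0,-70,0],"dr":[0,0,0],"hand":-0.4},{"delta_pos":[0,-100,0],"dr":[0,0,0],"hand":-0.4}]' >/dev/null
python3 -m pendant '[{"delta_pos":[30,0,-25],"dr":[0,0,0],"hand":-0.4},{"delta_pos":[60,0,-50],"dr":[0,0,0],"hand":-0.4},{"delta_pos":[90,0,-75],"dr":[0,0,0],"hand":-0.4},{"delta_pos":[120,0,-100],"dr":[0,0,0],"hand":-0.4},{"delta_pos":[150,0,-125],"dr":[0,0,0],"hand":-0.4}]' >/dev/null
python3 -m pendant '[{"delta_pos":[0,0,-40],"dr":[0,0,0],"hand":-1},{"delta_pos":[0,0,-80],"dr":[0,0,0],"hand":-1},{"delta_pos":[0,0,-120],"dr":[0,0,0],"hand":-1},{"delta_pos":[0,0,-160],"dr":[0,0,0],"hand":-1},{"delta_pos":[0,0,-180],"dr":[0,-7,0],"hand":-1}]'
python3 - <<'E'
from m import *
im,d,p=cam('top'); W=cloud(d,p); cv2.imwrite('pics/top2.png',cv2.resize(im,(800,600)))
for n,b,lo,hi in [('p0',(240,270,285,350),.027,.06),('p1',(285,250,325,335),.027,.06),('p2',(350,255,395,340),.027,.06),('tab',(540,205,600,250),.115,.15),('handle',(480,240,535,275),.11,.15),('cup',(470,270,560,350),.06,.1)]:
    print(n,rect(W,b,lo,hi))
E
```

```text
time: 34.17
eef_pos: [0.4473, 0.0082, 0.2053]
tcp_rot: [-0.102, 2.178, -2.176]
wrist_force: [0.4, 0.1, -0.4]
opening: 0.0853
p0 {'c': array([395.1, 267.6]), 's': array([63.8, 34.8]), 'a': 12.4, 'n': 251, 'z': 33.5, 'mean': array([394.2, 267.2])}
p1 {'c': array([431.6, 181.8]), 's': array([63.1, 34.9]), 'a': 10.5, 'n': 254, 'z': 33.4, 'mean': array([431.3, 181. ])}
p2 None
tab {'c': array([ 586.8, -305.9]), 's': array([33.4, 12.1]), 'a': 1.9, 'n': 70, 'z': 127.7, 'mean': array([ 586.4, -306. ])}
handle {'c': array([ 530.9, -210.6]), 's': array([58.8, 14.9]), 'a': 88.1, 'n': 124, 'z': 119.0, 'mean': array([ 530.1, -210.1])}
cup {'c': array([ 437.2, -223.4]), 's': array([107.7,  60.1]), 'a': 88.0, 'n': 257, 'z': 76.5, 'mean': array([ 438.2, -216.6])}
```

View pics/top2.png

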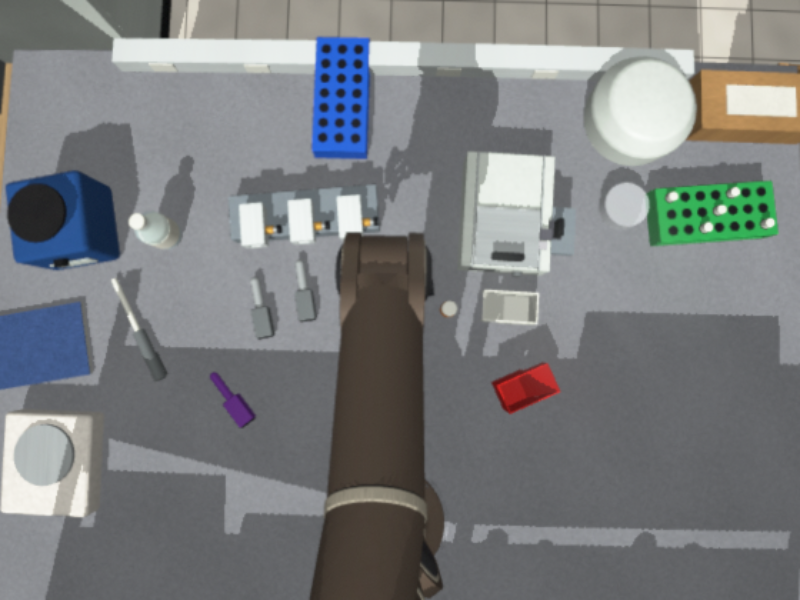

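The top view shows the cover shut, the tab home, the cup upright and empty at (510,307), and probes at (262,320) and (305,300) unmoved. The third is under the arm. I'll measure it and the socket block with the wrist camera.

```bash
cat > pm.py <<'E'
from m import *
import sys
def wr():
    im,d,p=cam('wrist'); W=cloud(d,p); return im,W
def probe(W,x,y):
    m=np.hypot(W[...,0]-x/1000,W[...,1]-y/1000)<.07
    return rect(W,(0,0,560,420),.028,.04,extra=m,s=1), rect(W,(0,0,560,420),.008,.04,extra=m,s=1)
def block(W,x,y):
    m=np.hypot(W[...,0]-x/1000,W[...,1]-y/1000)<.055
    return rect(W,(0,0,560,420),.09,.104,extra=m,s=1)
E
python3 - <<'E'
from pm import *
im,W=wr(); st()
print(*probe(W,421,43),sep='\n')
for c in [(603,92),(593,186)]: print(block(W,*c))
E
python3 go.py 421 43 150 106
```

```text
{'time': np.float64(34.267), 'eef_pos': array([0.448, 0.008, 0.205]), 'tcp_rot': array([-0.114,  2.171, -2.171]), 'wrist_force': array([-0.848, -0.813, -0.29 ]), 'opening': np.float64(0.085)}
{'c': array([419.3,  40.8]), 's': array([62.6, 34.4]), 'a': 15.6, 'n': 2106, 'z': 33.6, 'mean': array([421.4,  40.7])}
{'c': array([438.9,  46.3]), 's': array([103.7,  34.5]), 'a': 15.8, 'n': 3114, 'z': 33.0, 'mean': array([434.9,  43.7])}
{'c': array([572.5,  86.9]), 's': array([20.9, 44.3]), 'a': 7.0, 'n': 2348, 'z': 96.8, 'mean': array([572.1,  86.5])}
{'c': array([563.5, 181.3]), 's': array([22.9, 45.9]), 'a': 5.3, 'n': 2511, 'z': 96.7, 'mean': array([563.4, 179.9])}
{'time': np.float64(34.267), 'eef_pos': array([0.448, 0.008, 0.205]), 'tcp_rot': array([-0.114,  2.171, -2.171]), 'wrist_force': array([-0.848, -0.813, -0.29 ]), 'opening': np.float64(0.085)}
q [-0.67  0.14  0.61  2.07 -0.1   0.97 -1.48]
delta_pos [ 22.7  55.2 -38. ]
dr [  0.  -10.2   0.2]
```

```bash
python3 -m pendant '[{"delta_pos":[12,30,-20],"dr":[0,-5,0],"hand":-1},{"delta_pos":[23,70,-38],"dr":[0,-9.8,0],"hand":-1},{"delta_pos":[23,105,-38],"dr":[0,-9.8,0],"hand":-1},{"delta_pos":[23,125,-38],"dr":[0,-9.8,0],"hand":-1},{"delta_pos":[23,125,-38],"dr":[0,-9.8,0],"hand":-1}]' >/dev/null
python3 - <<'E'
from pm import *
im,W=wr(); st()
print(*probe(W,421,43),sep='\n')
E
python3 go.py 420 41.5 6 105.7
```

```text
{'time': np.float64(34.733), 'eef_pos': array([0.42 , 0.037, 0.079]), 'tcp_rot': array([-0.28 ,  2.084, -2.09 ]), 'wrist_force': array([ 0.962, -0.523,  0.004]), 'opening': np.float64(0.085)}
{'c': array([418.9,  40.7]), 's': array([63.1, 34.2]), 'a': 15.6, 'n': 5483, 'z': 33.6, 'mean': array([422. ,  41.5])}
{'c': array([438.5,  46.2]), 's': array([103.9,  34.2]), 'a': 15.6, 'n': 7994, 'z': 33.2, 'mean': array([436.3,  45.4])}
{'time': np.float64(34.733), 'eef_pos': array([0.42 , 0.037, 0.079]), 'tcp_rot': array([-0.28 ,  2.084, -2.09 ]), 'wrist_force': array([ 0.962, -0.523,  0.004]), 'opening': np.float64(0.085)}
q [-0.63  0.32  0.51  2.24 -0.25  0.64 -1.25]
delta_pos [-1.9 73.  -4. ]
dr [-0.1 -0.9  0.5]
```

```bash
python3 -m pendant '[{"delta_pos":[-1,30,-4],"dr":[0,-0.9,0.5],"hand":-1},{"delta_pos":[-1,60,-4],"dr":[0,-0.9,0.5],"hand":-1},{"delta_pos":[-1,72,-4],"dr":[0,-0.9,0.5],"hand":-1},{"delta_pos":[-1,72,-4],"dr":[0,-0.9,0.5],"hand":-1}]' 60
python3 -m pendant '[{"delta_pos":[0,0,0],"dr":[0,0,0],"hand":1},{"delta_pos":[0,0,0],"dr":[0,0,0],"hand":1},{"delta_pos":[0,0,0],"dr":[0,0,0],"hand":1},{"delta_pos":[0,0,0],"dr":[0,0,0],"hand":1},{"delta_pos":[0,0,0],"dr":[0,0,0],"hand":1}]' 
python3 -m pendant '[{"delta_pos":[0,0,0],"dr":[0,0,0],"hand":1},{"delta_pos":[0,0,0],"dr":[0,0,0],"hand":1},{"delta_pos":[0,0,0],"dr":[0,0,0],"hand":1}]' 
python3 -m pendant '[{"delta_pos":[0,-10,0],"dr":[0,0,0],"hand":1},{"delta_pos":[0,-30,0],"dr":[0,0,0],"hand":1},{"delta_pos":[0,-50,0],"dr":[0,0,0],"hand":1},{"delta_pos":[0,-58,0],"dr":[0,0,0],"hand":1},{"delta_pos":[0,-58,0],"dr":[0,0,0],"hand":1}]'
python3 - <<'E'
from pm import *
im,W=wr(); e,R=tool(); st()
# held probe in tool frame: points near, above mouth level
Q=(W.reshape(-1,3)-e)@R*1000
np.save('/tmp/Q.npy',Q)
m=(abs(Q[:,2])<30)&(Q[:,0]<-15)&(Q[:,0]>-110)&(abs(Q[:,1])<45)
for lo in range(-110,-15,10):
    k=m&(Q[:,0]>=lo)&(Q[:,0]<lo+10)
    if k.sum()>5: print(lo,k.sum(),'z',np.round(np.percentile(Q[k,2],[2,50,98]),1),'y',np.round(np.percentile(Q[k,1],[2,50]),1))
for c in [(603,92),(593,186)]: print(block(W,*c))
E
```

```text
time: 35.07
eef_pos: [0.4209, 0.0419, 0.0078]
tcp_rot: [-0.283, 2.073, -2.073]
wrist_force: [0.4, -0.6, 0.1]
opening: 0.0852
time: 35.48
eef_pos: [0.422, 0.0427, 0.0096]
tcp_rot: [-0.28, 2.071, -2.069]
wrist_force: [-2.3, -0.6, 9.4]
opening: 0.0327
time: 35.73
eef_pos: [0.422, 0.0427, 0.0096]
tcp_rot: [-0.28, 2.071, -2.069]
wrist_force: [-2.8, 0.1, 14.0]
opening: 0.0331
time: 36.15
eef_pos: [0.4219, 0.0429, 0.0681]
tcp_rot: [-0.278, 2.071, -2.068]
wrist_force: [0.3, -1.3, -1.8]
opening: 0.0329
{'time': np.float64(36.2), 'eef_pos': array([0.421, 0.043, 0.067]), 'tcp_rot': array([-0.28 ,  2.071, -2.069]), 'wrist_force': array([ 0.177,  0.499, -1.263]), 'opening': np.float64(0.033)}
-100 213 z [-5.6 -0.1  5.3] y [-15.  -12.3]
-90 1324 z [-8.2 -0.1  8.4] y [-17.5 -15. ]
-80 1328 z [-8.5 -0.1  8.3] y [-17.6 -15.5]
-70 1232 z [-8.4 -0.1  8.4] y [-17.6 -15.6]
-60 1137 z [-8.4 -0.1  8.4] y [-17.7 -15.7]
-50 1068 z [-8.5 -0.1  8.4] y [-17.6 -15.7]
-40 999 z [-8.4 -0.1  8.4] y [-17.7 -15.7]
-30 3232 z [-15.9  -0.1  15.9] y [-25.9 -23.5]
-20 977 z [-16.1  -0.1  16.3] y [-26.2 -25. ]
None
None
```

```bash
python3 go.py 428.8 72.3 100 96.1
```

```text
{'time': np.float64(36.2), 'eef_pos': array([0.421, 0.043, 0.067]), 'tcp_rot': array([-0.28 ,  2.071, -2.069]), 'wrist_force': array([ 0.177,  0.499, -1.263]), 'opening': np.float64(0.033)}
q [-0.63  0.34  0.5   2.26 -0.29  0.59 -1.21]
delta_pos [-15.4 -32.8 -26.2]
dr [ 0.   9.8 -0.5]
```

```bash
python3 -m pendant '[{"delta_pos":[-5,-11,-9],"dr":[0,3.3,0],"hand":1},{"delta_pos":[-10,-22,-18],"dr":[0,6.6,-0.3],"hand":1},{"delta_pos":[-15.4,-33,-26],"dr":[0,9.8,-0.5],"hand":1},{"delta_pos":[-15.4,-33,-26],"dr":[0,9.8,-0.5],"hand":1},{"delta_pos":[-15.4,-33,-26],"dr":[0,9.8,-0.5],"hand":1}]'
cat > blk.py <<'E'
from pm import *
import sys
im,W=wr(); e,R=tool(); st(); cv2.imwrite('/tmp/wb.png',im)
Q=(W.reshape(-1,3)-e)@R*1000; P=W.reshape(-1,3)
def rows(m,lab):
    print(lab,m.sum(),'x',np.round(np.percentile(Q[m,0],[2,98]),1),'z',np.round(np.percentile(Q[m,2],[1,50,99]),1),'h',np.round(np.median(P[m,2])*1000,1))
top=(P[:,2]>.09)&(P[:,2]<.104)&(Q[:,0]<-100)&(abs(Q[:,2])<40)
rows(top,'blocktop')
if top.sum()>50:
    r=cv2.minAreaRect(Q[top][:,[0,2]].astype(np.float32)); print('rect (tool x,z)',np.round(r[0],1),np.round(r[1],1),round(r[2],1))
rod=(P[:,2]>e[2])&(P[:,2]<e[2]+.022)&(Q[:,0]<-40)&(Q[:,0]>-90)&(abs(Q[:,2])<14)
rows(rod,'rod'); print('rod top h',np.round(np.percentile(P[rod,2],97)*1000,1))
face=(P[:,2]>.055)&(P[:,2]<.092)&(Q[:,0]<-100)&(abs(Q[:,2])<40)
rows(face,'face')
E
python3 blk.py
```

```text
time: 36.62
eef_pos: [0.4281, 0.072, 0.0987]
tcp_rot: [-0.121, 2.166, -2.168]
wrist_force: [-0.6, -0.9, -2.7]
opening: 0.0328
{'time': np.float64(36.667), 'eef_pos': array([0.428, 0.071, 0.098]), 'tcp_rot': array([-0.122,  2.167, -2.169]), 'wrist_force': array([-0.291, -1.321, -2.09 ]), 'opening': np.float64(0.033)}Traceback (most recent call last):
  File "blk.py", line 8, in <module>
    rows(top,'blocktop')
    ~~~~^^^^^^^^^^^^^^^^
  File "blk.py", line 6, in rows
    print(lab,m.sum(),'x',np.round(np.percentile(Q[m,0],[2,98]),1),'z',np.round(np.percentile(Q[m,2],[1,50,99]),1),'h',np.round(np.median(P[m,2])*1000,1))
                                   ~~~~~~~~~~~~~^^^^^^^^^^^^^^^
    return _quantile_unchecked(
        a, q, axis, out, overwrite_input, method, keepdims, weights)
    return _ureduce(a,
                    func=_quantile_ureduce_func,
    ...<5 lines>...
                    overwrite_input=overwrite_input,
                    method=method)
    r = func(a, **kwargs)
    result = _quantile(arr,
                       quantiles=q,
    ...<2 lines>...
                       out=out,
                       weights=wgt)
    slices_having_nans = np.isnan(arr[-1, ...])
                                  ~~~^^^^^^^^^
IndexError: index -1 is out of bounds for axis 0 with size 0
```

```bash
sed -i 's/^    print(lab,m.sum/    if m.sum()<20: print(lab,"none"); return\n    print(lab,m.sum/' blk.py
python3 -m pendant '[{"delta_pos":[0,-35,0],"dr":[0,0,0],"hand":1},{"delta_pos":[0,-70,0],"dr":[0,0,0],"hand":1},{"delta_pos":[0,-70,0],"dr":[0,0,0],"hand":1},{"delta_pos":[0,-70,0],"dr":[0,0,0],"hand":1}]' >/dev/null
python3 blk.py
```

```text
{'time': np.float64(37.05), 'eef_pos': array([0.428, 0.071, 0.169]), 'tcp_rot': array([-0.119,  2.169, -2.169]), 'wrist_force': array([-0.053,  0.488, -2.254]), 'opening': np.float64(0.033)}
blocktop 148 x [-136.2 -135.1] z [-21.6  -0.6  20.9] h 92.8
rect (tool x,z) [-135.6   -0.5] [43.3  1.2] 89.9
rod 6098 x [-88.9 -41.1] z [-9.  -0.4  8.4] h 184.0
rod top h 186.0
face 1042 x [-140.2 -135.4] z [-21.8   0.   21.2] h 66.0
```

The wrist depth puts the block face at tool x −135.6, centred at z −0.4, with the rod at z −0.3 and yaw matched to within 0.1°. Lower to bore height.

```bash
python3 -m pendant '[{"delta_pos":[0,40,0],"dr":[0,0,0],"hand":1},{"delta_pos":[0,80,0],"dr":[0,0,0],"hand":1},{"delta_pos":[0,101,0],"dr":[0,0,0],"hand":1},{"delta_pos":[0,101,0],"dr":[0,0,0],"hand":1},{"delta_pos":[0,101,0],"dr":[0,0,0],"hand":1}]'
python3 go.py 428 71.5 67.1 96.1
```

```text
time: 37.47
eef_pos: [0.4263, 0.0702, 0.0667]
tcp_rot: [-0.122, 2.168, -2.175]
wrist_force: [-0.3, 0.0, -2.1]
opening: 0.0331
{'time': np.float64(37.467), 'eef_pos': array([0.426, 0.07 , 0.067]), 'tcp_rot': array([-0.122,  2.168, -2.175]), 'wrist_force': array([-0.326,  0.048, -2.064]), 'opening': np.float64(0.033)}
q [-0.73  0.37  0.55  2.23 -0.32  0.63 -1.41]
delta_pos [-1.8 -0.4 -1.1]
dr [-0.2 -0.1  0.5]
```

```bash
python3 -m pendant '[{"delta_pos":[-15,0,-0.8],"dr":[0,0,0.4],"hand":1},{"delta_pos":[-30,0,-0.8],"dr":[0,0,0.4],"hand":1},{"delta_pos":[-40,0,-0.8],"dr":[0,0,0.4],"hand":1},{"delta_pos":[-47,0,-0.8],"dr":[0,0,0.4],"hand":1},{"delta_pos":[-52,0,-0.8],"dr":[0,0,0.4],"hand":1}]'
python3 go.py 428 71.5 67.1 96.1
```

```text
time: 37.88
eef_pos: [0.4809, 0.0779, 0.069]
tcp_rot: [-0.108, 2.165, -2.165]
wrist_force: [-0.1, 1.1, -2.9]
opening: 0.0328
{'time': np.float64(37.883), 'eef_pos': array([0.481, 0.078, 0.069]), 'tcp_rot': array([-0.108,  2.165, -2.165]), 'wrist_force': array([-0.094,  1.147, -2.868]), 'opening': np.float64(0.033)}
q [-0.69  0.44  0.53  2.11 -0.35  0.67 -1.38]
delta_pos [53.3  1.6  0.8]
dr [-0.  -0.1 -0.3]
```

```bash
python3 -m pendant '[{"delta_pos":[-4,1,0],"dr":[0,0,0],"hand":1},{"delta_pos":[-10,1.5,0],"dr":[0,0,0],"hand":1},{"delta_pos":[-16,1.5,0],"dr":[0,0,0],"hand":1},{"delta_pos":[-22,1.5,0],"dr":[0,0,0],"hand":1},{"delta_pos":[-28,1.5,0],"dr":[0,0,0],"hand":1}]'
python3 -m pendant '[{"delta_pos":[-5,0,0],"dr":[0,0,0],"hand":1},{"delta_pos":[-10,0,0],"dr":[0,0,0],"hand":1},{"delta_pos":[-14,0,0],"dr":[0,0,0],"hand":1},{"delta_pos":[-17,0,0],"dr":[0,0,0],"hand":1},{"delta_pos":[-20,0,0],"dr":[0,0,0],"hand":1}]'
```

```text
time: 38.3
eef_pos: [0.5078, 0.0812, 0.0667]
tcp_rot: [-0.111, 2.166, -2.166]
wrist_force: [-3.9, 1.3, -0.3]
opening: 0.0327
time: 38.72
eef_pos: [0.5278, 0.0832, 0.0668]
tcp_rot: [-0.11, 2.166, -2.166]
wrist_force: [-2.3, 2.4, -1.2]
opening: 0.033
```

```bash
python3 -m pendant '[{"delta_pos":[-3,0,0],"dr":[0,0,0],"hand":1},{"delta_pos":[-5,0,0],"dr":[0,0,0],"hand":1},{"delta_pos":[-6,0,0],"dr":[0,0,0],"hand":1},{"delta_pos":[-7,0,0],"dr":[0,0,0],"hand":1}]'
python3 -m pendant '[{"delta_pos":[-1,0,0],"dr":[0,0,0],"hand":1},{"delta_pos":[-2,0,0],"dr":[0,0,0],"hand":1},{"delta_pos":[-2,0,0],"dr":[0,0,0],"hand":1}]'
```

```text
time: 39.05
eef_pos: [0.5346, 0.0837, 0.0668]
tcp_rot: [-0.11, 2.166, -2.166]
wrist_force: [-2.9, 2.2, -1.2]
opening: 0.033
time: 39.3
eef_pos: [0.5347, 0.0837, 0.0667]
tcp_rot: [-0.114, 2.168, -2.167]
wrist_force: [-8.1, 2.4, 2.9]
opening: 0.033
```

```bash
python3 -m pendant '[{"delta_pos":[-2,0,0],"dr":[0,0,0],"hand":1},{"delta_pos":[-3,0,0],"dr":[0,0,0],"hand":1},{"delta_pos":[-3,0,0],"dr":[0,0,0],"hand":1}]'
python3 -m pendant '[{"delta_pos":[3,0,0],"dr":[0,0,0],"hand":1},{"delta_pos":[3,0,0],"dr":[0,0,0],"hand":-1},{"delta_pos":[3,0,0],"dr":[0,0,0],"hand":-1},{"delta_pos":[3,0,0],"dr":[0,0,0],"hand":-1},{"delta_pos":[3,0,0],"dr":[0,0,0],"hand":-1}]'
python3 -m pendant '[{"delta_pos":[0,-40,0],"dr":[0,0,0],"hand":-1},{"delta_pos":[0,-80,0],"dr":[0,0,0],"hand":-1},{"delta_pos":[20,-110,0],"dr":[0,0,0],"hand":-1},{"delta_pos":[55,-110,0],"dr":[0,0,0],"hand":-1},{"delta_pos":[90,-110,0],"dr":[0,0,0],"hand":-1}]'
python3 go.py 432 181 120 101.2
```

```text
time: 39.55
eef_pos: [0.5347, 0.0837, 0.0664]
tcp_rot: [-0.12, 2.171, -2.17]
wrist_force: [-18.4, 1.2, 13.0]
opening: 0.0331
time: 39.97
eef_pos: [0.5374, 0.0833, 0.0672]
tcp_rot: [-0.107, 2.165, -2.166]
wrist_force: [-0.6, 0.9, -0.6]
opening: 0.0792
time: 40.38
eef_pos: [0.4478, 0.0741, 0.1781]
tcp_rot: [-0.104, 2.165, -2.163]
wrist_force: [-1.1, 0.2, -0.0]
opening: 0.0851
{'time': np.float64(40.383), 'eef_pos': array([0.448, 0.074, 0.178]), 'tcp_rot': array([-0.104,  2.165, -2.163]), 'wrist_force': array([-1.128,  0.249, -0.044]), 'opening': np.float64(0.085)}
q [-0.83  0.19  0.64  2.1  -0.14  0.89 -1.57]
delta_pos [   5.    58.1 -108. ]
dr [-0.  -5.2 -0.5]
```

```bash
python3 -m pendant '[{"delta_pos":[2,10,-36],"dr":[0,-2.5,-0.5],"hand":-1},{"delta_pos":[4,20,-72],"dr":[0,-5,-0.5],"hand":-1},{"delta_pos":[5,30,-108],"dr":[0,-5,-0.5],"hand":-1},{"delta_pos":[5,50,-108],"dr":[0,-5,-0.5],"hand":-1},{"delta_pos":[5,58,-108],"dr":[0,-5,-0.5],"hand":-1}]' >/dev/null
python3 - <<'E'
from pm import *
im,W=wr(); st(); print(*probe(W,431.6,181.5),sep='\n'); print(*probe(W,395,267),sep='\n')
im,d,p=cam('top'); W=cloud(d,p); print('p0 top',rect(W,(230,270,285,350),.027,.06)); print('inserted',rect(W,(330,230,375,275),.085,.1))
E
python3 go.py 431.6 181.5 8 101
```

```text
{'time': np.float64(40.85), 'eef_pos': array([0.429, 0.181, 0.116]), 'tcp_rot': array([-0.214,  2.12 , -2.126]), 'wrist_force': array([-1.019, -1.04 , -0.863]), 'opening': np.float64(0.085)}
{'c': array([430.3, 179.4]), 's': array([63., 34.]), 'a': 10.2, 'n': 3961, 'z': 33.7, 'mean': array([433.1, 180.2])}
{'c': array([449.9, 183.3]), 's': array([102.9,  34.2]), 'a': 10.9, 'n': 5632, 'z': 33.2, 'mean': array([446.8, 182.9])}
{'c': array([394. , 265.5]), 's': array([62.5, 34.6]), 'a': 13.4, 'n': 3654, 'z': 33.5, 'mean': array([397.4, 265.3])}
{'c': array([413.3, 270.1]), 's': array([102.7,  34.6]), 'a': 13.4, 'n': 5859, 'z': 32.8, 'mean': array([410.4, 266.7])}
p0 top None
inserted {'c': array([537.2,  86.8]), 's': array([74.5, 44. ]), 'a': 2.6, 'n': 321, 'z': 89.6, 'mean': array([540.4,  86.5])}
{'time': np.float64(40.9), 'eef_pos': array([0.43 , 0.18 , 0.117]), 'tcp_rot': array([-0.212,  2.121, -2.127]), 'wrist_force': array([ 0.008, -0.714, -0.093]), 'opening': np.float64(0.086)}
q [-0.94  0.32  0.53  2.11 -0.23  0.77 -1.64]
delta_pos [ -2.7 109.4  -1.3]
dr [-0.1 -0.   0.4]
```

```bash
python3 -m pendant '[{"delta_pos":[-2,40,-1],"dr":[0,0,0.4],"hand":-1},{"delta_pos":[-2,80,-1],"dr":[0,0,0.4],"hand":-1},{"delta_pos":[-2,100,-1],"dr":[0,0.2,0.4],"hand":-1},{"delta_pos":[-2,109,-1],"dr":[0,0.2,0.4],"hand":-1},{"delta_pos":[-2,109,-1],"dr":[0,0.2,0.4],"hand":-1}]' 60
python3 -m pendant '[{"delta_pos":[0,0,0],"dr":[0,0,0],"hand":1},{"delta_pos":[0,0,0],"dr":[0,0,0],"hand":1},{"delta_pos":[0,0,0],"dr":[0,0,0],"hand":1},{"delta_pos":[0,0,0],"dr":[0,0,0],"hand":1},{"delta_pos":[0,0,0],"dr":[0,0,0],"hand":1}]' 
python3 -m pendant '[{"delta_pos":[0,0,0],"dr":[0,0,0],"hand":1},{"delta_pos":[0,0,0],"dr":[0,0,0],"hand":1},{"delta_pos":[0,0,0],"dr":[0,0,0],"hand":1}]' 
python3 -m pendant '[{"delta_pos":[0,-25,0],"dr":[0,0,0],"hand":1},{"delta_pos":[0,-65,0],"dr":[0,0,0],"hand":1},{"delta_pos":[0,-105,0],"dr":[0,0,0],"hand":1},{"delta_pos":[0,-145,0],"dr":[0,0,0],"hand":1},{"delta_pos":[0,-160,0],"dr":[0,0,0],"hand":1}]' 
python3 go.py 418 166.5 169 96.1
```

```text
time: 41.32
eef_pos: [0.4317, 0.1808, 0.0087]
tcp_rot: [-0.199, 2.122, -2.126]
wrist_force: [-0.1, -0.5, -0.2]
opening: 0.0853
time: 41.73
eef_pos: [0.4326, 0.1829, 0.0108]
tcp_rot: [-0.197, 2.122, -2.119]
wrist_force: [-1.0, -0.3, 8.3]
opening: 0.0329
time: 41.98
eef_pos: [0.4326, 0.1829, 0.0108]
tcp_rot: [-0.197, 2.122, -2.119]
wrist_force: [-1.7, -2.2, 11.6]
opening: 0.0325
time: 42.4
eef_pos: [0.4334, 0.1829, 0.1745]
tcp_rot: [-0.192, 2.123, -2.116]
wrist_force: [1.0, 1.4, -1.6]
opening: 0.0326
{'time': np.float64(42.4), 'eef_pos': array([0.433, 0.183, 0.175]), 'tcp_rot': array([-0.192,  2.123, -2.116]), 'wrist_force': array([ 1.033,  1.368, -1.629]), 'opening': np.float64(0.033)}
q [-1.01  0.22  0.59  2.06 -0.16  0.89 -1.71]
delta_pos [18.2  5.4 13.2]
dr [ 0.2  4.7 -0.4]
```

```bash
python3 -m pendant '[{"delta_pos":[9,2,7],"dr":[0,2.4,0],"hand":1},{"delta_pos":[18,5,13],"dr":[0.2,4.7,-0.4],"hand":1},{"delta_pos":[18,5,13],"dr":[0.2,4.7,-0.4],"hand":1},{"delta_pos":[18,5,13],"dr":[0.2,4.7,-0.4],"hand":1}]' >/dev/null
python3 blk.py
```

```text
{'time': np.float64(42.783), 'eef_pos': array([0.416, 0.167, 0.165]), 'tcp_rot': array([-0.122,  2.164, -2.172]), 'wrist_force': array([-0.948,  0.186, -1.597]), 'opening': np.float64(0.033)}
blocktop none
rod 6047 x [-88.8 -41.1] z [-8.7 -0.1  8.7] h 177.8
rod top h 179.8
face 560 x [-139.7 -136.8] z [-20.5   1.   22.2] h 64.1
```

```bash
python3 -m pendant '[{"delta_pos":[0,40,0],"dr":[0,0,0],"hand":1},{"delta_pos":[0,80,0],"dr":[0,0,0],"hand":1},{"delta_pos":[0,97,0.5],"dr":[0,0,0],"hand":1},{"delta_pos":[0,97,0.5],"dr":[0,0,0],"hand":1},{"delta_pos":[0,97,0.5],"dr":[0,0,0],"hand":1}]'
python3 go.py 416 166.5 68.6 96.1;  python3 - <<'E'
from h import *
e,R=tool(); print('lat',(-.1063*e[0]+.9943*e[1])*1000)
E
```

```text
time: 43.2
eef_pos: [0.4159, 0.1651, 0.067]
tcp_rot: [-0.123, 2.163, -2.176]
wrist_force: [0.7, 0.7, -1.5]
opening: 0.0327
{'time': np.float64(43.2), 'eef_pos': array([0.416, 0.165, 0.067]), 'tcp_rot': array([-0.123,  2.163, -2.176]), 'wrist_force': array([ 0.706,  0.737, -1.547]), 'opening': np.float64(0.033)}
q [-0.92  0.39  0.53  2.19 -0.32  0.64 -1.63]
delta_pos [-0.2 -1.6 -1.4]
dr [-0.3  0.   0.4]
lat 119.89729142783851
```

```bash
python3 -m pendant '[{"delta_pos":[-15,-0.5,-1.4],"dr":[-0.2,0,0.4],"hand":1},{"delta_pos":[-25,-0.5,-1.4],"dr":[-0.2,0,0.4],"hand":1},{"delta_pos":[-32,-0.5,-1.4],"dr":[-0.2,0,0.4],"hand":1},{"delta_pos":[-35,-0.5,-1.4],"dr":[-0.2,0,0.4],"hand":1},{"delta_pos":[-35,-0.5,-1.4],"dr":[-0.2,0,0.4],"hand":1}]'
python3 go.py 416 166.5 68.6 96.1;  python3 - <<'E'
from h import *
e,R=tool(); print('lat',(-.1063*e[0]+.9943*e[1])*1000)
E
```

```text
time: 43.62
eef_pos: [0.4517, 0.1708, 0.0685]
tcp_rot: [-0.111, 2.165, -2.165]
wrist_force: [-0.1, 0.4, -1.7]
opening: 0.0329
{'time': np.float64(43.617), 'eef_pos': array([0.452, 0.171, 0.069]), 'tcp_rot': array([-0.111,  2.165, -2.165]), 'wrist_force': array([-0.063,  0.365, -1.655]), 'opening': np.float64(0.033)}
q [-0.88  0.43  0.52  2.12 -0.34  0.67 -1.59]
delta_pos [36.  -0.2  0.4]
dr [-0.   0.  -0.2]
lat 121.76503136753998
```

```bash
python3 -m pendant '[{"delta_pos":[-6,0,0.4],"dr":[0,0,0],"hand":1},{"delta_pos":[-12,0,0.4],"dr":[0,0,0],"hand":1},{"delta_pos":[-18,0,0.4],"dr":[0,0,0],"hand":1},{"delta_pos":[-24,0,0.4],"dr":[0,0,0],"hand":1},{"delta_pos":[-28,0,0.4],"dr":[0,0,0],"hand":1}]'
python3 -m pendant '[{"delta_pos":[-6,0,0],"dr":[0,0,0],"hand":1},{"delta_pos":[-12,0,0],"dr":[0,0,0],"hand":1},{"delta_pos":[-18,0,0],"dr":[0,0,0],"hand":1},{"delta_pos":[-24,0,0],"dr":[0,0,0],"hand":1},{"delta_pos":[-28,0,0],"dr":[0,0,0],"hand":1}]'
python3 -m pendant '[{"delta_pos":[-4,0,0],"dr":[0,0,0],"hand":1},{"delta_pos":[-8,0,0],"dr":[0,0,0],"hand":1},{"delta_pos":[-10,0,0],"dr":[0,0,0],"hand":1},{"delta_pos":[-11,0,0],"dr":[0,0,0],"hand":1}]'
```

```text
time: 44.03
eef_pos: [0.4793, 0.1732, 0.0679]
tcp_rot: [-0.113, 2.165, -2.166]
wrist_force: [-0.0, 0.1, -1.6]
opening: 0.0327
time: 44.45
eef_pos: [0.5064, 0.1765, 0.0678]
tcp_rot: [-0.115, 2.165, -2.166]
wrist_force: [-2.7, 1.7, -0.2]
opening: 0.033
time: 44.78
eef_pos: [0.5175, 0.1775, 0.0679]
tcp_rot: [-0.113, 2.165, -2.166]
wrist_force: [-2.5, 2.3, -1.5]
opening: 0.0327
```

```bash
python3 -m pendant '[{"delta_pos":[-3,0,0],"dr":[0,0,0],"hand":1},{"delta_pos":[-5,0,0],"dr":[0,0,0],"hand":1},{"delta_pos":[-6,0,0],"dr":[0,0,0],"hand":1},{"delta_pos":[-7,0,0],"dr":[0,0,0],"hand":1}]'
python3 -m pendant '[{"delta_pos":[-1,0,0],"dr":[0,0,0],"hand":1},{"delta_pos":[-2,0,0],"dr":[0,0,0],"hand":1},{"delta_pos":[-3,0,0],"dr":[0,0,0],"hand":1}]'
python3 -m pendant '[{"delta_pos":[-1,0,0],"dr":[0,0,0],"hand":1},{"delta_pos":[-2,0,0],"dr":[0,0,0],"hand":1},{"delta_pos":[-2,0,0],"dr":[0,0,0],"hand":1}]'
```

```text
time: 45.12
eef_pos: [0.5241, 0.1781, 0.0679]
tcp_rot: [-0.114, 2.165, -2.166]
wrist_force: [-5.6, 2.4, -0.7]
opening: 0.0329
time: 45.37
eef_pos: [0.5241, 0.1781, 0.0676]
tcp_rot: [-0.12, 2.168, -2.169]
wrist_force: [-16.0, 0.3, 10.4]
opening: 0.0331
time: 45.62
eef_pos: [0.5241, 0.1781, 0.0676]
tcp_rot: [-0.125, 2.17, -2.171]
wrist_force: [-20.7, 0.7, 15.9]
opening: 0.0329
```

Home against the shoulder. Release and go to the last probe.

```bash
python3 -m pendant '[{"delta_pos":[5,0,0],"dr":[0,0,0],"hand":1},{"delta_pos":[5,0,0],"dr":[0,0,0],"hand":-1},{"delta_pos":[5,0,0],"dr":[0,0,0],"hand":-1},{"delta_pos":[5,0,0],"dr":[0,0,0],"hand":-1},{"delta_pos":[5,0,0],"dr":[0,0,0],"hand":-1}]'
python3 -m pendant '[{"delta_pos":[0,-40,0],"dr":[0,0,0],"hand":-1},{"delta_pos":[0,-75,0],"dr":[0,0,0],"hand":-1},{"delta_pos":[20,-75,0],"dr":[0,0,0],"hand":-1},{"delta_pos":[55,-75,-10],"dr":[0,0,0],"hand":-1},{"delta_pos":[90,-75,-30],"dr":[0,0,0],"hand":-1}]' >/dev/null
python3 go.py 395 266.5 115 103.4
python3 - <<'E'
from pm import *
im,W=wr(); print(*probe(W,395,266.5),sep='\n')
E
```

```text
time: 46.03
eef_pos: [0.5249, 0.1775, 0.0681]
tcp_rot: [-0.111, 2.165, -2.166]
wrist_force: [-0.5, 0.5, -0.5]
opening: 0.0793
{'time': np.float64(46.45), 'eef_pos': array([0.432, 0.196, 0.143]), 'tcp_rot': array([-0.106,  2.166, -2.168]), 'wrist_force': array([-0.583,  1.569, -0.395]), 'opening': np.float64(0.085)}
q [-1.02  0.29  0.59  2.08 -0.21  0.83 -1.78]
delta_pos [ 29.7  28.1 -73.9]
dr [-0.1 -7.6 -0.2]
{'c': array([393.8, 265.5]), 's': array([62.6, 33.6]), 'a': 14.1, 'n': 2921, 'z': 33.6, 'mean': array([396.4, 265.2])}
{'c': array([413.2, 270.3]), 's': array([102.6,  34. ]), 'a': 13.3, 'n': 4598, 'z': 32.9, 'mean': array([409.3, 266.6])}
```

```bash
python3 -m pendant '[{"delta_pos":[12,8,-30],"dr":[0,-3.8,0],"hand":-1},{"delta_pos":[24,16,-60],"dr":[0,-7.6,-0.2],"hand":-1},{"delta_pos":[30,28,-74],"dr":[0,-7.6,-0.2],"hand":-1},{"delta_pos":[30,28,-74],"dr":[0,-7.6,-0.2],"hand":-1}]' >/dev/null
python3 go.py 395 266.5 8 103.5
python3 - <<'E'
from pm import *
im,W=wr(); print(*probe(W,395,266.5),sep='\n')
E
```

```text
{'time': np.float64(46.833), 'eef_pos': array([0.391, 0.272, 0.113]), 'tcp_rot': array([-0.261,  2.092, -2.094]), 'wrist_force': array([-0.997, -0.335,  0.372]), 'opening': np.float64(0.085)}
q [-1.12  0.34  0.51  2.1  -0.23  0.77 -1.8 ]
delta_pos [ -2.8 105.1   5.9]
dr [-0.   0.5  0.2]
{'c': array([393.3, 265.9]), 's': array([63. , 34.1]), 'a': 13.3, 'n': 4101, 'z': 33.6, 'mean': array([396. , 266.7])}
{'c': array([412.8, 270.6]), 's': array([103. ,  34.1]), 'a': 13.3, 'n': 5846, 'z': 33.2, 'mean': array([409.7, 270. ])}
```

```bash
python3 -m pendant '[{"delta_pos":[-2,40,5],"dr":[0,0.5,0.2],"hand":-1},{"delta_pos":[-2,80,5],"dr":[0,0.5,0.2],"hand":-1},{"delta_pos":[-2,98,5],"dr":[0,0.5,0.2],"hand":-1},{"delta_pos":[-2,105,5],"dr":[0,0.5,0.2],"hand":-1},{"delta_pos":[-2,105,5],"dr":[0,0.5,0.2],"hand":-1}]' 60
python3 -m pendant '[{"delta_pos":[0,0,0],"dr":[0,0,0],"hand":1},{"delta_pos":[0,0,0],"dr":[0,0,0],"hand":1},{"delta_pos":[0,0,0],"dr":[0,0,0],"hand":1},{"delta_pos":[0,0,0],"dr":[0,0,0],"hand":1},{"delta_pos":[0,0,0],"dr":[0,0,0],"hand":1}]' 
python3 -m pendant '[{"delta_pos":[0,0,0],"dr":[0,0,0],"hand":1},{"delta_pos":[0,0,0],"dr":[0,0,0],"hand":1},{"delta_pos":[0,0,0],"dr":[0,0,0],"hand":1}]' 
python3 -m pendant '[{"delta_pos":[0,-25,0],"dr":[0,0,0],"hand":1},{"delta_pos":[0,-65,0],"dr":[0,0,0],"hand":1},{"delta_pos":[0,-105,0],"dr":[0,0,0],"hand":1},{"delta_pos":[0,-145,0],"dr":[0,0,0],"hand":1},{"delta_pos":[0,-160,0],"dr":[0,0,0],"hand":1}]' 
python3 go.py 407 261 169 96.1
```

```text
time: 47.3
eef_pos: [0.397, 0.2624, 0.0087]
tcp_rot: [-0.24, 2.097, -2.103]
wrist_force: [1.1, 0.5, 0.5]
opening: 0.0853
time: 47.72
eef_pos: [0.3973, 0.2648, 0.0109]
tcp_rot: [-0.239, 2.099, -2.096]
wrist_force: [-1.3, 0.6, 6.7]
opening: 0.0328
time: 47.97
eef_pos: [0.3972, 0.2648, 0.0109]
tcp_rot: [-0.239, 2.099, -2.096]
wrist_force: [-1.7, -0.3, 10.6]
opening: 0.033
time: 48.38
eef_pos: [0.3981, 0.2649, 0.1747]
tcp_rot: [-0.234, 2.101, -2.092]
wrist_force: [0.4, -0.1, -1.6]
opening: 0.0329
{'time': np.float64(48.383), 'eef_pos': array([0.398, 0.265, 0.175]), 'tcp_rot': array([-0.234,  2.101, -2.092]), 'wrist_force': array([ 0.35 , -0.111, -1.632]), 'opening': np.float64(0.033)}
q [-1.17  0.24  0.57  2.04 -0.16  0.9  -1.85]
delta_pos [-7.7  5.8  5.9]
dr [ 0.2  7.1 -0.4]
```

```bash
python3 -m pendant '[{"delta_pos":[-4,3,3],"dr":[0,3.5,0],"hand":1},{"delta_pos":[-7,6,6],"dr":[0.2,7.1,-0.4],"hand":1},{"delta_pos":[-7,6,6],"dr":[0.2,7.1,-0.4],"hand":1},{"delta_pos":[-7,6,6],"dr":[0.2,7.1,-0.4],"hand":1}]' >/dev/null
python3 blk.py
python3 -m pendant '[{"delta_pos":[0,40,0],"dr":[0,0,0],"hand":1},{"delta_pos":[0,80,0],"dr":[0,0,0],"hand":1},{"delta_pos":[0,98,0],"dr":[0,0,0],"hand":1},{"delta_pos":[0,98,0],"dr":[0,0,0],"hand":1},{"delta_pos":[0,98,0],"dr":[0,0,0],"hand":1}]'
python3 go.py 408 261.2 68.1 96.1;  python3 - <<'E'
from h import *
e,R=tool(); print('lat',(-.1063*e[0]+.9943*e[1])*1000)
E
```

```text
{'time': np.float64(48.767), 'eef_pos': array([0.404, 0.26 , 0.164]), 'tcp_rot': array([-0.123,  2.163, -2.173]), 'wrist_force': array([-0.53 ,  0.006, -2.183]), 'opening': np.float64(0.033)}
blocktop none
rod 5992 x [-88.7 -41.1] z [-8.8  0.   8.6] h 176.7
rod top h 178.7
face 282 x [-140.5 -139.5] z [-21.6   0.2  21.3] h 59.8
time: 49.18
eef_pos: [0.4036, 0.2589, 0.0652]
tcp_rot: [-0.123, 2.162, -2.176]
wrist_force: [0.8, 0.2, -1.9]
opening: 0.0327
{'time': np.float64(49.183), 'eef_pos': array([0.404, 0.259, 0.065]), 'tcp_rot': array([-0.123,  2.162, -2.176]), 'wrist_force': array([ 0.787,  0.201, -1.902]), 'opening': np.float64(0.033)}
q [-1.08  0.43  0.51  2.12 -0.33  0.67 -1.81]
delta_pos [-4.6 -2.9 -1.8]
dr [-0.3  0.1  0.4]
lat 214.48487293270233
```

```bash
python3 -m pendant '[{"delta_pos":[-10,-2,-1.7],"dr":[-0.2,0,0.4],"hand":1},{"delta_pos":[-20,-2,-1.7],"dr":[-0.2,0,0.4],"hand":1},{"delta_pos":[-30,-2,-1.7],"dr":[-0.2,0,0.4],"hand":1},{"delta_pos":[-36,-2,-1.7],"dr":[-0.2,0,0.4],"hand":1},{"delta_pos":[-36,-2,-1.7],"dr":[-0.2,0,0.4],"hand":1}]'
python3 go.py 408 261.2 68.1 96.1;  python3 - <<'E'
from h import *
e,R=tool(); print('lat',(-.1063*e[0]+.9943*e[1])*1000)
E
```

```text
time: 49.6
eef_pos: [0.4422, 0.2654, 0.0684]
tcp_rot: [-0.109, 2.165, -2.164]
wrist_force: [-0.2, -0.2, -1.2]
opening: 0.0331
{'time': np.float64(49.6), 'eef_pos': array([0.442, 0.265, 0.068]), 'tcp_rot': array([-0.109,  2.165, -2.164]), 'wrist_force': array([-0.193, -0.205, -1.201]), 'opening': np.float64(0.033)}
q [-1.03  0.47  0.51  2.05 -0.35  0.7  -1.77]
delta_pos [34.5  0.1  0.6]
dr [ 0.  -0.  -0.3]
lat 216.87032309355655
```

```bash
python3 -m pendant '[{"delta_pos":[-6,0.2,0.6],"dr":[0,0,0],"hand":1},{"delta_pos":[-12,0.2,0.6],"dr":[0,0,0],"hand":1},{"delta_pos":[-18,0.2,0.6],"dr":[0,0,0],"hand":1},{"delta_pos":[-24,0.2,0.6],"dr":[0,0,0],"hand":1},{"delta_pos":[-28,0.2,0.6],"dr":[0,0,0],"hand":1}]'
python3 -m pendant '[{"delta_pos":[-6,0,0],"dr":[0,0,0],"hand":1},{"delta_pos":[-12,0,0],"dr":[0,0,0],"hand":1},{"delta_pos":[-18,0,0],"dr":[0,0,0],"hand":1},{"delta_pos":[-24,0,0],"dr":[0,0,0],"hand":1},{"delta_pos":[-28,0,0],"dr":[0,0,0],"hand":1}]'
python3 -m pendant '[{"delta_pos":[-4,0,0],"dr":[0,0,0],"hand":1},{"delta_pos":[-8,0,0],"dr":[0,0,0],"hand":1},{"delta_pos":[-10,0,0],"dr":[0,0,0],"hand":1},{"delta_pos":[-12,0,0],"dr":[0,0,0],"hand":1}]'
```

```text
time: 50.02
eef_pos: [0.4684, 0.2675, 0.0675]
tcp_rot: [-0.113, 2.165, -2.166]
wrist_force: [-1.6, 0.3, 1.6]
opening: 0.0326
time: 50.43
eef_pos: [0.4952, 0.2709, 0.0674]
tcp_rot: [-0.116, 2.166, -2.166]
wrist_force: [-7.3, 1.3, 7.9]
opening: 0.0334
time: 50.77
eef_pos: [0.5065, 0.2721, 0.0675]
tcp_rot: [-0.116, 2.166, -2.166]
wrist_force: [-8.1, 0.5, 8.7]
opening: 0.0327
```

```bash
python3 -m pendant '[{"delta_pos":[-2,-0.8,0],"dr":[0,0,0],"hand":1},{"delta_pos":[-4,-0.8,0],"dr":[0,0,0],"hand":1},{"delta_pos":[-6,-0.8,0],"dr":[0,0,0],"hand":1},{"delta_pos":[-8,-0.8,0],"dr":[0,0,0],"hand":1}]'
python3 -m pendant '[{"delta_pos":[-1,0,0],"dr":[0,0,0],"hand":1},{"delta_pos":[-2,0,0],"dr":[0,0,0],"hand":1},{"delta_pos":[-3,0,0],"dr":[0,0,0],"hand":1}]'
python3 -m pendant '[{"delta_pos":[-1,0,0],"dr":[0,0,0],"hand":1},{"delta_pos":[-2,0,0],"dr":[0,0,0],"hand":1},{"delta_pos":[-2,0,0],"dr":[0,0,0],"hand":1}]'
```

```text
time: 51.1
eef_pos: [0.5152, 0.2729, 0.0679]
tcp_rot: [-0.114, 2.165, -2.166]
wrist_force: [-11.6, 3.1, 1.6]
opening: 0.0329
time: 51.35
eef_pos: [0.5152, 0.2729, 0.0678]
tcp_rot: [-0.121, 2.167, -2.169]
wrist_force: [-16.6, 0.9, 11.1]
opening: 0.033
time: 51.6
eef_pos: [0.5151, 0.2729, 0.0677]
tcp_rot: [-0.126, 2.169, -2.171]
wrist_force: [-20.9, -0.3, 14.9]
opening: 0.0328
```

Home as well. Release, back away, then a final look.

```bash
python3 -m pendant '[{"delta_pos":[5,0,0],"dr":[0,0,0],"hand":1},{"delta_pos":[5,0,0],"dr":[0,0,0],"hand":-1},{"delta_pos":[5,0,0],"dr":[0,0,0],"hand":-1},{"delta_pos":[5,0,0],"dr":[0,0,0],"hand":-1},{"delta_pos":[5,0,0],"dr":[0,0,0],"hand":-1}]'
python3 -m pendant '[{"delta_pos":[0,-40,0],"dr":[0,0,0],"hand":-1},{"delta_pos":[0,-80,0],"dr":[0,0,0],"hand":-1},{"delta_pos":[20,-120,0],"dr":[0,0,0],"hand":-1},{"delta_pos":[60,-130,0],"dr":[0,0,0],"hand":-1},{"delta_pos":[100,-130,0],"dr":[0,0,0],"hand":-1}]' >/dev/null
python3 -m pendant '[{"delta_pos":[20,-20,30],"dr":[0,0,0],"hand":-1},{"delta_pos":[40,-40,60],"dr":[0,0,0],"hand":-1},{"delta_pos":[40,-40,100],"dr":[0,0,0],"hand":-1},{"delta_pos":[40,-40,140],"dr":[0,0,0],"hand":-1},{"delta_pos":[40,-40,180],"dr":[0,0,0],"hand":-1}]'
python3 - <<'E'
from m import *
im,d,p=cam('top'); W=cloud(d,p)
a=cv2.resize(im[115:250,150:420],None,fx=2.9,fy=2.9,interpolation=cv2.INTER_CUBIC)[:300,:800]
b,_,_=cam('side'); b=cv2.resize(b[130:310,110:370],None,fx=2.1,fy=2.1)[:300]
o=np.zeros((700,800,3),np.uint8)[:600]; o[:a.shape[0],:a.shape[1]]=a[:300]; o[300:300+b.shape[0],:b.shape[1]]=b
cv2.imwrite('pics/final.png',o)
for n,bx,lo,hi in [('s2+p',(225,190,285,290),.08,.12),('s1+p',(278,185,325,290),.08,.12),('s0+p',(328,180,375,290),.08,.12),('tab',(540,205,600,250),.115,.15),('handle',(480,240,535,275),.11,.15),('cup',(470,270,560,350),.06,.1),('vial',(435,290,465,325),.04,.08),('petri',(600,170,650,240),.03,.06)]:
    print(n,rect(W,bx,lo,hi))
E
```

```text
time: 52.02
eef_pos: [0.5162, 0.272, 0.0683]
tcp_rot: [-0.111, 2.164, -2.166]
wrist_force: [-0.5, -0.1, 0.4]
opening: 0.079
time: 52.85
eef_pos: [0.395, 0.0771, 0.2387]
tcp_rot: [-0.112, 2.166, -2.163]
wrist_force: [1.3, -0.0, 0.5]
opening: 0.085
s2+p {'c': array([552.5, 268.6]), 's': array([144. ,  58.4]), 'a': 7.0, 'n': 764, 'z': 94.5, 'mean': array([557.9, 275.7])}
s1+p {'c': array([562.3, 173. ]), 's': array([144.3,  65.1]), 'a': 5.8, 'n': 795, 'z': 94.4, 'mean': array([565.9, 182.8])}
s0+p {'c': array([572.5,  79.5]), 's': array([143.5,  62.4]), 'a': 6.3, 'n': 777, 'z': 94.4, 'mean': array([577.3,  88.4])}
tab {'c': array([ 586.7, -306.1]), 's': array([33.8, 12.2]), 'a': 1.6, 'n': 71, 'z': 127.4, 'mean': array([ 586.2, -306. ])}
handle {'c': array([ 530.8, -210.4]), 's': array([58.6, 14.4]), 'a': 89.9, 'n': 120, 'z': 119.9, 'mean': array([ 530.3, -210.1])}
cup {'c': array([ 437.2, -223.2]), 's': array([106.7,  60.1]), 'a': 88.1, 'n': 254, 'z': 76.9, 'mean': array([ 438.2, -217.4])}
vial {'c': array([ 432.7, -107. ]), 's': array([28.3, 28.3]), 'a': 1.4, 'n': 94, 'z': 59.7, 'mean': array([ 432.1, -106.6])}
petri {'c': array([ 649.5, -459.7]), 's': array([89.8, 88.9]), 'a': 89.5, 'n': 802, 'z': 43.7, 'mean': array([ 648.8, -459.2])}
```

View pics/final.png

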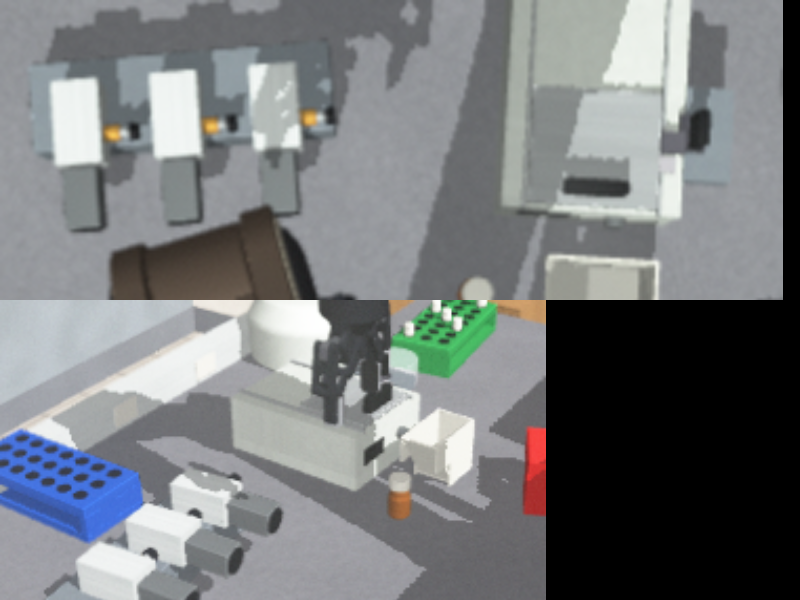

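The final view shows three grips flush with the three blocks (crop (82,195), (180,190), (280,180)), the cover shut, the tab in at (700,130), and the cup upright. Overall lengths of about 144 mm match block plus grip within edge noise. Handing in.

```bash
python3 -c "
from cell import bot
print(bot.read_state()['time']); print(bot.finish_job())"
```

```text
52.95
the job is handed in; nothing more can be done
None
```

I handed the job in at 53 s of the 210 s allowed; no verdict is reported. I freed the lock, opened the cover and poured the beads. Then I set the empty cup down, shut the cover, pushed the lock home and put all three grey probes into sockets 0, 1 and 2.

**Last checks, from the camera images and wrist forces:**
- **Beads:** I counted six in the well before the cover was shut. They can't be seen since.
- **Cover and lock:** the cover handle is back within 1 mm of its shut position. The lock tab moved 24 mm to its stop, ending about 3 mm nearer home than where it started.
- **Cup:** upright and empty on the bench, but turned and a few centimetres from where it began.
- **Probes:** each shoulder was pushed against its block with about 18–21 N. Block plus grip measured about 144 mm against 140 mm nominal; I put the difference down to depth-edge noise. I did not measure how far the plungers moved.
- **Other things:** the vial and petri dishes are within 1 mm of their starting places. I did not remeasure the reagent bottle, but no move went near it.

**What disagreed or failed:**
- **Cup lip:** it faced the bath, not the robot as the notes say.
- **First pour:** tipping the cup toward the robot ran into joint limits at about 45° and drifted about 25 mm sideways, with no beads lost. I set the cup down, regrasped it the other way round and poured sideways instead.
- **Cameras:** the wrist and top cameras differed by 1–2 mm sideways, so I lined up the insertions with wrist depth and contact force.

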